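# Snap the flatted pin into the clamp block

## Robot

A 6-joint arm with a two-finger parallel gripper is mounted at the origin on a cart in front of the work surface, level with it; the furniture and walls round the work are solid. World frame = base frame: x ahead of the robot, y to its left, z up, the work surface at z = 0. Lengths are in m, angles in rad, forces in N, time in s.
With the tool pointing down it reaches from about 0.425 to 0.95 m from the base axis. Payload 3.5 kg.
Tool frame: the origin (TCP) lies midway between the tips of the shut fingers; the grasp point (between the pads) lies 19 mm behind it; z points along the fingers, y is the line along which they close (so a half turn about z gives the same grasp; the last joint's range is limited). The gripper opens to 85 mm and grips with 20 to 120 N. Pads are 22 mm wide; open, the fingers measure 114 mm over their backs; the gripper's body (76 mm by 85 mm) begins 54 mm behind the grasp point. The pads swing forward as they close: fully open they stand 13 mm farther back than shut.
Start: joints at [-1.266, 0.286, 1.577, -0, 1.279, -0.15], TCP at [0.297, -0.606, 0.194] pointing down, gripper open.
Joint ranges: [-2.77, 2.77], [-0.9, 2.22], [0.21, 2.48], [-1.53, 4.67], [0.24, 2.81], [-2.84, 2.84]. Speed limits (rad/s): [2.79, 2.79, 3.14, 3.14, 3.14, 3.14].

## Interface

Orientations are given as a unit quaternion [w, x, y, z].
In Python, from plant import telemetry, optics, env gives the robot as it stands.
- The arm moves only by the tool carry_out, never from a script. Its argument "rows" is a list of rows, each an object of numbers: "hand": the finger opening in cm, from 0 to 8.54; "x", "y", "z": the shift along the world's x, y, z in cm; "turn": the turn about the world's z in degrees. In form: [{"hand": .., "x": .., "y": .., "z": .., "turn": ..}, ...]. A call has exactly 10 rows; each row is the pose to reach, as a shift and turn from the pose commanded when the call began; what a row does not reach only later rows make up. A row lasts 1/10 s, in which the tool goes at most 50 mm and 8.59 degrees, less where a joint would pass 70% of its speed; a pose out of reach is approached as far as the arm can. A call with a gripper value outside its range is refused whole. The fingers move at their own pace and stop on an object; "newtons" is the grip in N (left out, the last holds). Time passes only in rows, so rows that repeat a pose let the fingers close, or fill a call up. It gives the time, the measured TCP pose, the force, the opening and the grip force at its end, in the units of the state.
- telemetry.get_state(): the state, without advancing time (a new reading comes with each control period).
- optics.grab_frame(name): name is "side" or "top" or "wrist"; returns a dict with "frame" (480x640x3 uint8, red, green, blue), "camera_matrix" (3x3 intrinsics, pixels), "dist" ([k1, k2, p1, p2, k3] as OpenCV has them; the pictures are not rectified), "rvec" (rotation vector, rad) and "tvec" (3), from world to camera coordinates, as OpenCV has them. Camera axes: x right, y down, z forward; pixel columns grow to the right and rows downward; lengths in m; the calibration is good to about 2 mm. A picture is of the moment at which its call begins. There is no depth.
- env.sign_off(): hands the job in; it is judged then, once.
The state is a dict: "clock": time; "joints": joint angles; "qvel": joint speeds; "tau": joint torques, N m; "eef_pos": TCP position; "eef_rot": TCP orientation; "contact_force": force on the tool from outside, world axes, zero at the start; "ft_torque": the same for the moment, N m; "grip_width": finger opening in m; "gripper_force": force on a finger pad.
Only numpy, scipy, OpenCV 4.12 (cv2) and the standard library are available. Lean on these libraries where they do the work, as an engineer would, in place of code of your own. Each camera call takes 0.05 s, during which the arm holds its last target. There are 200 camera calls.

## Task

Take the steel pin with the flat out of the pin rack, leaving the two plain dowels in it, lay it on the bench on its flat and let go of it. Then take it again round its middle and lay it in the cradle of the clamp block, still flat side down. Let go, swing the hinged lid over it and press the lid's free end down, firmly but without ramming it, until the spring roller catch snaps over its edge and holds it shut by itself.

Things in the scene. Friction and masses are not known exactly. Their poses are not given: they have to be found in the camera images.
- flat_pin: Loose bright steel pin, 28 mm diameter, 80 mm long, about 0.3 kg, both ends alike, a 20 mm wide flat along it 10 mm from the axis. Origin: middle of the axis. Own z along the pin, own -x out of the flat (+x up when it lies flat side down, 24 mm high). Starts upright in one of the rack's three pockets, upper 50 mm out of the rack, flat facing to the robot's left (+y) within 45 degrees.
- rack: Aluminium pin rack fixed to the bench, 56 x 176 x 40 mm, origin at the centre of its underside, own yaw within 0.3 rad. Three square pockets, 32 mm wide and 30 mm deep, in line along its own y at -55, 0 and +55 mm; the pocket floors are 10 mm above the bench. The bench between rack and robot is clear for laying things down.
- dowel_a: Loose plain round dowel, 21 mm diameter, 42 mm long, standing in another pocket of the rack (origin at its lower end); its top is 12 mm above the rack. Leave it.
- dowel_b: A second dowel, the same, in the remaining pocket. Leave it.
- clamp: Clamp block fixed to the bench: grey base plate 160 x 74 x 12 mm with a steel cradle and a hinged lid. Origin on the underside below the cradle's centre; own x runs along the cradle from the catch (-x end, nearer the robot) to the hinge (+x end). See point cradle.
- cradle (a point): Centre of the cradle's floor, 12 mm above the bench, axes as the clamp's. Pocket along own x: end walls 86 mm apart, tops 34 to 36 mm above the bench; four corner posts 34 mm apart across y, tops 34 mm up. Between the posts the sides are open for 44 mm along x, so fingers can straddle the pin's middle down to the base plate. A seated pin's axis is 10 mm above this point.
- lid_hinge (a point): Middle of the lid's hinge axis: 58 mm along the clamp's +x, 46 mm above the bench; the axis runs along the clamp's y.
- lid (a joint): Lid angle, rad: 0 shut and level, 1.57 upright, up to 2.25 leaning back away from the robot. A light spring opens it; friction holds it still between 1.5 and 2.25; let go below that, unsnapped, it swings back open. Its edge bar meets the catch at about 0.1 and snaps past it at about 0.05; pressed on the pad this takes some 10 to 20 N.
- lid_press (a point): Top of the ribbed black pressing pad (24 x 36 mm) on the aluminium lid's outer face, 93 mm from the hinge axis. The lid is 44 mm wide and 8 mm thick. Own axes as the clamp's when shut: z out of the lid's outer face, -x towards the free edge.
- lid_edge (a point): Middle of the lid's free edge, an 8 mm round bar 118 mm from the hinge axis; axes as lid_press.
- catch (a joint): Angle, rad, of the dark spring catch, an upright leaf 31 mm wide with a roller at its top at the clamp's -x end, 65 mm from the origin, top 53 mm above the bench: 0 at rest, about 0.07 at most when the lid's edge pushes it aside; it springs back over the edge. It need not be touched.
Things that resemble listed ones, but are neither listed nor needed, are in the scene too. What is meant by the flat_pin is not red, and is the smaller of those in its own colour.

How it is judged:
On the way, in this order (a step that is already met when the one before it is completed fails the run):
1. the pin lies on the bench flat side down, let go (height (world z) of flat_pin below 0.016 m and angle between flat_pin's own x axis and vertical below 0.15 rad and contact force between the fingers and flat_pin below 0.2 N), for 0.2 s.
2. the pin lies in the cradle flat side down, let go, the lid still open (horizontal distance between flat_pin and cradle below 0.007 m and z of flat_pin in the frame of clamp between 0.018 and 0.026 m and angle between flat_pin's own x axis and vertical below 0.12 rad and angle between the z axis of flat_pin and the x axis of clamp, either way round below 0.12 rad and contact force between the fingers and flat_pin below 0.2 N and value of joint lid above 0.5 rad), for 0.2 s.
At the end, for the whole second after the job is handed in: The pin lies in the cradle, its middle within 7 mm of the cradle's centre, its axis at most 26 mm above the bench and within 0.12 rad of the cradle's, flat down within 0.12 rad, at rest; the lid is shut (below 0.03 rad), the catch back over its edge (below 0.04 rad) (horizontal distance between flat_pin and cradle below 0.007 m and z of flat_pin in the frame of clamp below 0.026 m and angle between flat_pin's own x axis and vertical below 0.12 rad and angle between the z axis of flat_pin and the x axis of clamp, either way round below 0.12 rad and value of joint lid below 0.03 rad and value of joint catch below 0.04 rad and linear speed of flat_pin below 0.02 m/s); the robot touches nothing.
It fails at once if a plain dowel is shifted by more than 25 mm or taken out of the rack (distance of any of dowel_a, dowel_b from where it was at the start of the episode above 0.025 m).
It fails at once if the lid is rammed: the robot presses on it with more than 60 N (contact force between any of the arm, the fingers and lid above 60 N).
It also fails if it takes over 72 s, if anything falls off the work surface, if the arm or the gripper's body presses on something with over 40 N, if the wrist force passes 120 N, or if a joint passes its speed limit or range.

## Working session

There is one attempt and no reset: what is moved stays moved. The work goes in short steps, Python scripts to look and compute and a tool call to move; the robot and the scene stay as the last step left them, time stands still between calls to the robot, and variables do not carry over. Pictures are saved under pics/ and viewed, at most 10 in all, crops included, and the job is handed in when it is done.

Besides the shell and the picture viewer there is one more tool, called as a command line: name --argument value ..., lists and objects as JSON in quotes. carry_out: Moves the arm, as the interface text tells. Its arguments: {"type":"object","properties":{"rows":{"type":"array","items":{"type":"object","properties":{"hand":{"type":"number"},"x":{"type":"number"},"y":{"type":"number"},"z":{"type":"number"},"turn":{"type":"number"}}}},"newtons":{"type":"number"}},"required":["rows"]}

```bash
ls; mkdir -p pics; cat > h.py <<'E'
import numpy as np, cv2
from plant import telemetry, optics, env
def grab(n,save=None):
    f=optics.grab_frame(n)
    if save: cv2.imwrite(f'pics/{save}.png',f['frame'][:,:,::-1])
    return f
def proj(f,P):
    return cv2.projectPoints(np.array(P,float).reshape(-1,1,3),f['rvec'],f['tvec'],f['camera_matrix'],np.array(f['dist'],float))[0].reshape(-1,2)
def plane(f,uv,z):
    n=cv2.undistortPoints(np.array(uv,float).reshape(-1,1,2),f['camera_matrix'],np.array(f['dist'],float)).reshape(-1,2)
    R=cv2.Rodrigues(np.array(f['rvec'],float))[0];t=np.array(f['tvec'],float).ravel();c=-R.T@t
    d=np.c_[n,np.ones(len(n))]@R
    z=np.broadcast_to(z,(len(n),))
    return c+d*((z-c[2])/d[:,2])[:,None]
def save_f(f,n):
    import pickle;pickle.dump(f,open(f'pics/{n}.pkl','wb'))
def load_f(n):
    import pickle;return pickle.load(open(f'pics/{n}.pkl','rb'))
E
python3 - <<'E'
from h import *
ims=[]
for n in ['top','side']:
    f=grab(n,n); save_f(f,n)
    print(n,np.round(-cv2.Rodrigues(np.array(f['rvec'],float))[0].T@np.ravel(f['tvec']),3),f['camera_matrix'][0,0])
print(telemetry.get_state())
E
```

```text
pics
top [0.367 0.168 1.124] 573.076474433506
side [0.326 0.891 0.505] 574.3355147163594
{'clock': 0.1, 'joints': array([-1.26601600e+00,  2.87141320e-01,  1.57802276e+00,  2.66838903e-05,
        1.27859455e+00, -1.50017570e-01]), 'qvel': array([ 0.00085769, -0.00246726, -0.00328098, -0.00099471, -0.00095759,
       -0.00085687]), 'tau': array([ 5.95835827e-04, -4.07298124e+01, -2.93699670e+01, -1.47085061e-04,
        3.42388979e-03, -2.91334956e-06]), 'eef_pos': array([ 0.29633425, -0.60573026,  0.19244699]), 'eef_rot': array([-1.08073529e-03,  9.74256381e-01,  2.25440307e-01, -7.09855330e-05]), 'contact_force': array([0.99897689, 0.44921371, 0.98664884]), 'ft_torque': array([ 0.04958731,  0.00503156, -0.03611128]), 'gripper_force': 0.0, 'grip_width': 0.08533788373122184}
```

View pics/top.png

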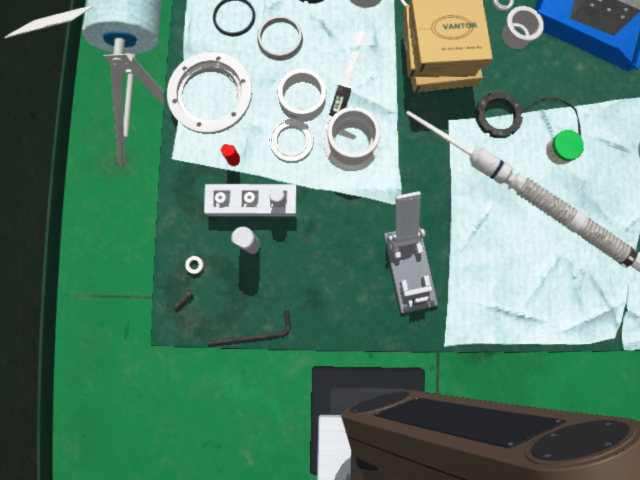

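View pics/side.png

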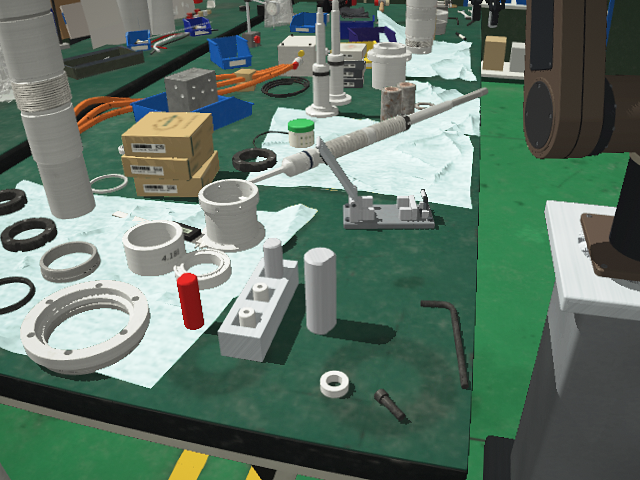

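The top view shows the rack at (250,199) with the pin in its right pocket at (279,197). The larger decoy stands at (245,240), the red one at (230,155), and the clamp is at (412,270) with its lid open. I'll enlarge these areas next.

```bash
python3 - <<'E'
from h import *
t=load_f('top')['frame'][:,:,::-1]; s=load_f('side')['frame'][:,:,::-1]
def c(im,x,y,w,h,k): return cv2.resize(im[y:y+h,x:x+w],None,fx=k,fy=k,interpolation=cv2.INTER_CUBIC)
a=np.hstack([c(t,200,175,100,75,4),c(t,375,185,100,75,4)])
b=np.hstack([c(s,215,225,100,75,4),c(t,375,240,100,75,4)])
cv2.imwrite('pics/crop1.png',np.vstack([a,b]))
E
```

```text
(no output)
```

View pics/crop1.png

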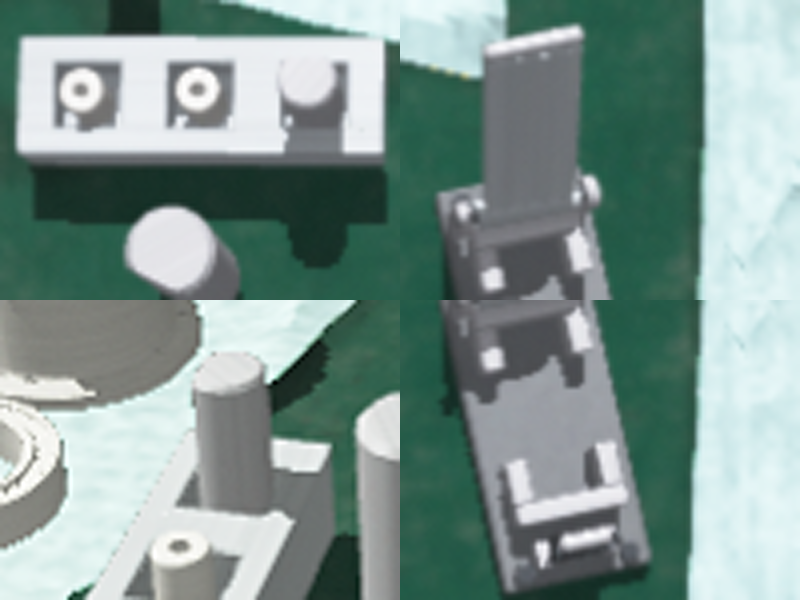

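Crop: pin top disc centre at (307,82), which is full-frame (276.7,195.5). Rack top corners are at (20,37), (384,40), (384,153) and (20,152). Clamp base plate corners are at about (401,312.5), (437.5,305) and (384.5,233.7). The direction of the pin's flat isn't clear yet.

```bash
python3 - <<'E'
from h import *
f=load_f('top')
r=plane(f,[(205,184.2),(296,185),(296,213.2),(205,213)],.04);print(r.round(4),r.mean(0).round(4),np.linalg.norm(r[0]-r[1]),np.linalg.norm(r[1]-r[2]))
e=(r[0]-r[1]+r[3]-r[2]);print('rack yaw',np.arctan2(-e[0],e[1]))
print('pin',plane(f,[(276.7,195.5)],.09))
k=plane(f,[(401.2,312.5),(437.5,305),(384.5,233.7)],.012);print(k.round(4),'mid',(k[1]+k[2])/2,np.linalg.norm(k[0]-k[1]),np.linalg.norm(k[0]-k[2]))
d=k[2]-k[0];print('clamp yaw',np.arctan2(d[1],d[0]));d=k[1]-k[0];print(np.arctan2(d[0],-d[1]))
print('decoy',plane(f,[(200+172/4,175+248/4)],.13),plane(f,[(200+172/4,175+248/4)],.12))
s=load_f('side');print('side pin',plane(s,[(215+230/4,225+373/4-75)],.09))
import numpy as np
print(proj(s,[[.6,.1,.0]]))
w=grab('wrist');R=cv2.Rodrigues(np.array(w['rvec'],float))[0];print(-R.T@np.ravel(w['tvec']),R,w['camera_matrix'])
E
```

```text
[[0.5964 0.389  0.04  ]
 [0.5975 0.2121 0.04  ]
 [0.5424 0.2108 0.04  ]
 [0.5398 0.3864 0.04  ]] [0.569  0.2996 0.04  ] 0.1769838640677068 0.05510251097637091
rack yaw 0.010272935661422037
pin [[0.56658447 0.24499374 0.09      ]]
[[ 0.3566  0.0042  0.012 ]
 [ 0.3719 -0.0668  0.012 ]
 [ 0.5095  0.0377  0.012 ]] mid [ 0.44072945 -0.01453729  0.012     ] 0.07261945107280195 0.15657035779705453
clamp yaw 0.2155736268183288
0.21260381267132503
decoy [[0.48403029 0.29910926 0.13      ]] [[0.48520404 0.30043243 0.12      ]]
side pin [[0.56344796 0.25211621 0.09      ]]
[[283.32939603 240.13329019]]
[ 0.3707378  -0.56819562  0.37354189] [[ 0.43896189 -0.89850409 -0.00169115]
 [-0.84963748 -0.41569904  0.32451573]
 [-0.29228172 -0.14101317 -0.94587879]] [[409.54210248   0.         313.16944569]
 [  0.         409.54210248 237.08106401]
 [  0.           0.           1.        ]]
```

```bash
python3 - <<'E'
from h import *
t=load_f('top');s=load_f('side')
def tri(a,b):
    from scipy.optimize import least_squares
    r=least_squares(lambda p:np.r_[proj(t,[p])[0]-a,proj(s,[p])[0]-b],[.5,0,.1]);return r.x.round(4),r.cost.round(1)
print('probe mid',tri((560,205),(400,125)),'ref')
print('pin top',tri((276.7,195.5),(215+230/4,225+73/4)))
print('decoy top',tri((243,237),(320,255)))
print('lid top mid',tri((408.7,193.7),(325,148)))
for y in(-.6,-.4,-.3): print(plane(t,[(640,265),(560,205)],.2).round(3)); break
E
```

```text
probe mid (array([ 0.5165, -0.2967,  0.0775]), np.float64(681.5)) ref
pin top (array([0.5666, 0.2451, 0.0855]), np.float64(0.2))
decoy top (array([0.4839, 0.301 , 0.1126]), np.float64(1.2))
lid top mid (array([0.5563, 0.008 , 0.1357]), np.float64(26.5))
[[ 0.44  -0.383  0.2  ]
 [ 0.54  -0.239  0.2  ]]
```

carry_out --rows '[{"z":5},{"z":10},{"z":15,"y":3,"turn":4},{"z":18,"x":1,"y":7,"turn":8},{"z":18,"x":2.5,"y":12,"turn":14},{"z":18,"x":4,"y":17,"turn":20},{"z":18,"x":5.5,"y":22,"turn":26},{"z":18,"x":7,"y":26.5,"turn":32},{"z":18,"x":8.5,"y":31,"turn":38},{"z":18,"x":10,"y":35.5,"turn":44}]'

```text
validation failed for argument at $.ro...
```

carry_out --rows '[{"x":1.5,"y":4.5,"turn":3},{"x":3,"y":9,"turn":6},{"x":4.5,"y":13.5,"turn":9},{"x":6,"y":18,"turn":12},{"x":8,"y":22.5,"turn":15},{"x":10,"y":27,"turn":18},{"x":12,"y":31.5,"turn":20},{"x":13.5,"y":36,"turn":20},{"x":15,"y":40.5,"turn":20},{"x":16.5,"y":44.5,"turn":20}]'

```text
validation failed for argument at $.ro...
```

carry_out --rows '[{"hand":5,"x":0.5,"y":3,"z":-3},{"hand":5,"x":0.5,"y":5,"z":-7},{"hand":5,"x":0.5,"y":5,"z":-11},{"hand":5,"x":0.5,"y":5,"z":-15},{"hand":5,"x":0.5,"y":5,"z":-18},{"hand":5,"x":0.5,"y":5,"z":-18},{"hand":5,"x":0.5,"y":5,"z":-18},{"hand":5,"x":0.5,"y":5,"z":-18},{"hand":5,"x":0.5,"y":5,"z":-18},{"hand":5,"x":0.5,"y":5,"z":-18}]'

```text
validation failed for argument at $.ro...
```

```bash
python3 - <<'E'
from h import *
f=grab('wrist','w1');save_f(f,'w1')
q=telemetry.get_state();print(q['eef_pos'],q['eef_rot'],q['joints'],q['clock'],q['contact_force'],q['grip_width'])
print(proj(f,[[.5666,.245,.09],[.5666,.245,.04],[.5666,.231,.09],[.5666,.259,.09]]))
E
```

```text
[ 0.29641556 -0.60590867  0.19281394] [-7.60680757e-04  9.74256850e-01  2.25439591e-01 -5.19258806e-05] [-1.26597508e+00  2.86903975e-01  1.57763731e+00  1.47619130e-05
  1.27857620e+00 -1.49971592e-01] 0.2 [-0.13858301  0.1151258  -0.40437216] 0.08509264299575109
[[6421.89744559 5892.09223881]
 [1209.86849813 1089.85541713]
 [5599.79467953 5179.80543882]
 [7353.39815878 6691.96573306]]
```

View pics/w1.png

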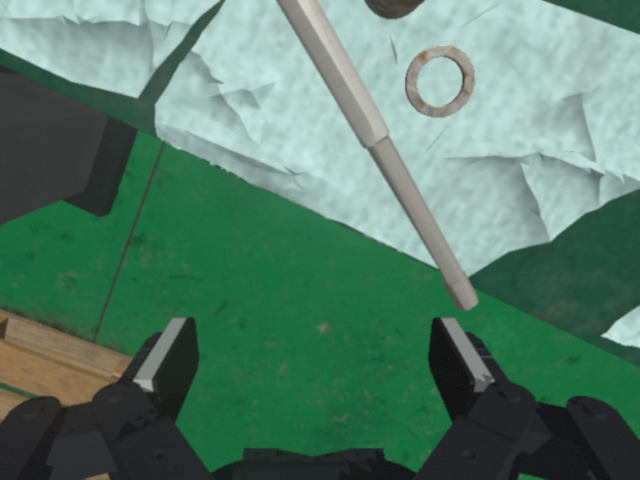

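The moves were refused because every row needs all five keys. This picture only shows the start pose: the fingers at (165,350) and (465,350), and the probe's end at (465,295). I'll resend the move with full rows.

carry_out --rows '[{"hand":5,"x":0,"y":0,"z":5,"turn":0},{"hand":5,"x":0,"y":0,"z":10,"turn":0},{"hand":5,"x":0,"y":3,"z":15,"turn":4},{"hand":5,"x":1,"y":7,"z":18,"turn":8},{"hand":5,"x":2.5,"y":12,"z":18,"turn":14},{"hand":5,"x":4,"y":17,"z":18,"turn":20},{"hand":5,"x":5.5,"y":21.5,"z":18,"turn":26},{"hand":5,"x":7,"y":26,"z":18,"turn":32},{"hand":5,"x":8.5,"y":30.5,"z":18,"turn":38},{"hand":5,"x":10,"y":35,"z":18,"turn":44}]'

```text
clock: 1.2
eef_pos: [0.3963, -0.2553, 0.3736]
eef_rot: [0.0, 0.818, 0.576, 0.0]
contact_force: [0.5, -0.4, 0.0]
grip_width: 0.0501
gripper_force: 0.0
```

carry_out --rows '[{"hand":5,"x":1,"y":4.8,"z":0,"turn":3},{"hand":5,"x":2,"y":9.6,"z":0,"turn":6},{"hand":5,"x":3.5,"y":14.3,"z":0,"turn":9},{"hand":5,"x":5,"y":19,"z":0,"turn":12},{"hand":5,"x":7,"y":23.5,"z":0,"turn":15},{"hand":5,"x":9,"y":28,"z":0,"turn":18},{"hand":5,"x":11,"y":32.5,"z":0,"turn":20},{"hand":5,"x":13,"y":37,"z":0,"turn":20},{"hand":5,"x":15,"y":41.5,"z":0,"turn":20},{"hand":5,"x":16.5,"y":46,"z":-1,"turn":20}]'

```text
clock: 2.2
eef_pos: [0.5623, 0.2049, 0.365]
eef_rot: [0.001, 0.707, 0.708, 0.001]
contact_force: [0.2, 0.4, 0.1]
grip_width: 0.0501
gripper_force: 0.0
```

carry_out --rows '[{"hand":5,"x":0.5,"y":2,"z":-3,"turn":0},{"hand":5,"x":0.5,"y":4,"z":-7,"turn":0},{"hand":5,"x":0.5,"y":4,"z":-11,"turn":0},{"hand":5,"x":0.5,"y":4,"z":-15,"turn":0},{"hand":5,"x":0.5,"y":4,"z":-18,"turn":0},{"hand":5,"x":0.5,"y":4,"z":-18,"turn":0},{"hand":5,"x":0.5,"y":4,"z":-18,"turn":0},{"hand":5,"x":0.5,"y":4,"z":-18,"turn":0},{"hand":5,"x":0.5,"y":4,"z":-18,"turn":0},{"hand":5,"x":0.5,"y":4,"z":-18,"turn":0}]'

```text
clock: 3.2
eef_pos: [0.5673, 0.2429, 0.1859]
eef_rot: [0.001, 0.707, 0.707, 0.002]
contact_force: [0.4, 0.3, -0.3]
grip_width: 0.0499
gripper_force: 0.0
```

```bash
python3 - <<'E'
from h import *
f=grab('wrist','w2');save_f(f,'w2')
q=telemetry.get_state();print(q['eef_pos'],q['eef_rot'],q['joints'],q['clock'],q['contact_force'],q['grip_width'])
print(proj(f,[[.5666,.245,.09],[.5666,.245,.04],[.5666,.231,.09],[.5666,.259,.09]]))
u,v=proj(f,[[.5666,.245,.08]])[0].astype(int);print(u,v)
x=max(0,u-80);y=max(0,min(v-60,360))
cv2.imwrite('pics/w2c.png',cv2.resize(f['frame'][y:y+120,x:x+160,::-1],None,fx=5,fy=5,interpolation=cv2.INTER_CUBIC));print(x,y)
E
```

```text
[0.56698361 0.24284348 0.18540632] [6.94417650e-04 7.06770446e-01 7.07441657e-01 1.16490704e-03] [2.40334258e-01 1.65011886e-01 1.73573602e+00 2.29030477e-05
 1.23813247e+00 2.39377572e-01] 3.25 [-0.13625942  0.08261179  0.02611238] 0.049822659005825366
[[313.08169841 220.42042578]
 [312.90514685 203.03230945]
 [313.07184504 239.1653017 ]
 [313.09187817 201.08592694]]
313 216
233 156
```

View pics/w2c.png

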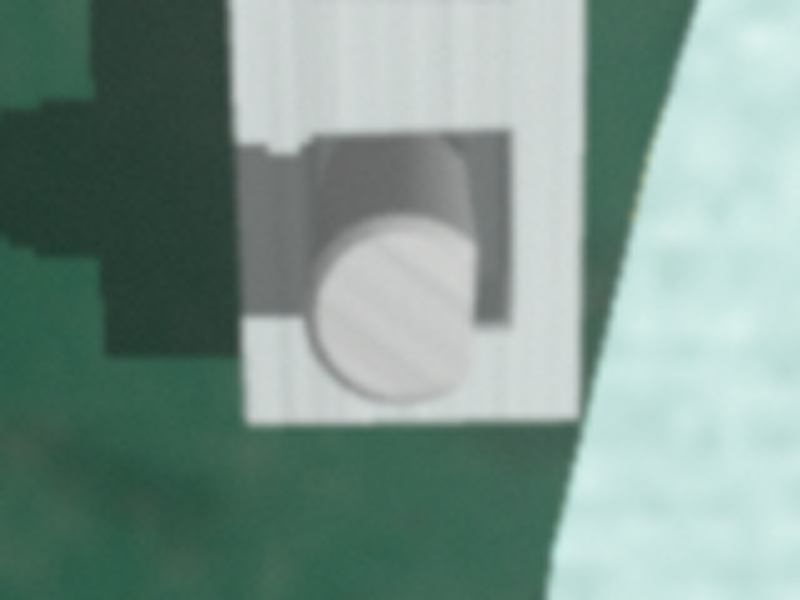

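The crop shows the pin's top disc from left edge 315 to a straight vertical edge at about 475, and from 215 to 405 vertically. That puts the flat facing image right (+x), not +y as the text says. I'll check this numerically before using it.

```bash
python3 - <<'E'
from h import *
f=load_f('w2');g=cv2.GaussianBlur(cv2.cvtColor(f['frame'],cv2.COLOR_RGB2GRAY).astype(np.float32),(0,0),.7)
c=plane(f,[(233+408/5,156+310/5)],.09)[0];print('centre',c)
for a in range(0,360,15):
    r=np.arange(.005,.022,.0005);P=c+np.c_[r*np.cos(np.radians(a)),r*np.sin(np.radians(a)),0*r]
    uv=proj(f,P).astype(np.float32);v=cv2.remap(g,uv[:,0],uv[:,1],cv2.INTER_LINEAR).ravel()
    d=np.diff(v);i=np.abs(d).argmax();print(a,round((r[i]+.00025)*1000,1),round(float(d[i]),1),end=' | ')
print()
s=load_f('side')['frame'];x0,y0=255,305-75
print(cv2.cvtColor(s,cv2.COLOR_RGB2GRAY)[[248,255,262,269]][:,258:290])
E
```

```text
centre [0.56766793 0.24677619 0.09      ]
0 9.2 -20.9 | 15 9.2 -22.5 | 30 16.2 19.2 | 45 19.2 16.5 | 60 13.2 -11.8 | 75 13.7 -13.9 | 90 14.2 -14.5 | 105 14.7 -13.3 | 120 12.2 -12.0 | 135 12.7 -14.1 | 150 12.7 -15.2 | 165 13.2 -19.0 | 180 13.2 -16.0 | 195 15.2 16.0 | 210 13.2 -13.9 | 225 14.7 11.9 | 240 19.2 -23.3 | 255 17.2 -23.9 | 270 16.7 -24.2 | 285 17.2 -25.3 | 300 18.7 -23.1 | 315 21.2 -10.5 | 330 9.7 1.8 | 345 8.7 -5.8 | 
[[229 229 230 233 214 144 158 145 143 147 146 165 168 151 144 138 134 121
  112 113 111 112 108  96  60  37  38  38  37  39  40  39]
 [238 237 237 239 243 232 162 155 146 135 126 121 120 120 119 115 116 117
  115 113 112 112 109 106  98  82  83  84  83  86  84  87]
 [232 232 232 233 233 230 198 159 150 140 131 123 121 119 119 117 114 116
  117 115 113 113 109 102 135 211 237 232 230 229 230 230]
 [231 232 234 225 175 123 131 172 157 144 135 126 120 120 119 119 115 115
  117 116 114 113 111 108 102 108 119 116 112 114 112 112]]
```

Confirmed: the flat is about 9 mm from the axis at bearings 345 to 15°, so it faces +x. I'll grip across y so that the pin can pivot down towards +x.

carry_out --rows '[{"hand":5,"x":0,"y":0.2,"z":0,"turn":-8.5},{"hand":5,"x":0,"y":0.2,"z":0,"turn":-17},{"hand":5,"x":0,"y":0.2,"z":0,"turn":-25.5},{"hand":5,"x":0,"y":0.2,"z":0,"turn":-34},{"hand":5,"x":0,"y":0.2,"z":0,"turn":-42.5},{"hand":5,"x":0,"y":0.2,"z":0,"turn":-51},{"hand":5,"x":0,"y":0.2,"z":0,"turn":-59.5},{"hand":5,"x":0,"y":0.2,"z":0,"turn":-68},{"hand":5,"x":0,"y":0.2,"z":-2,"turn":-76.5},{"hand":5,"x":0,"y":0.2,"z":-4,"turn":-85}]'

```text
clock: 4.25
eef_pos: [0.5673, 0.2449, 0.145]
eef_rot: [-0.0, 0.999, 0.041, 0.002]
contact_force: [-0.1, -0.7, -1.4]
grip_width: 0.0496
gripper_force: 0.0
```

carry_out --newtons 40 --rows '[{"hand":5,"x":0,"y":0,"z":-2,"turn":-5},{"hand":5,"x":0,"y":0,"z":-4,"turn":-5},{"hand":5,"x":0,"y":0,"z":-6,"turn":-5},{"hand":5,"x":0,"y":0,"z":-6.8,"turn":-5},{"hand":5,"x":0,"y":0,"z":-6.8,"turn":-5},{"hand":5,"x":0,"y":0,"z":-6.8,"turn":-5},{"hand":2,"x":0,"y":0,"z":-6.8,"turn":-5},{"hand":2,"x":0,"y":0,"z":-6.8,"turn":-5},{"hand":2,"x":0,"y":0,"z":-6.8,"turn":-5},{"hand":2,"x":0,"y":0,"z":-6.8,"turn":-5}]'

```text
clock: 5.25
eef_pos: [0.5664, 0.2447, 0.0762]
eef_rot: [-0.0, 1.0, 0.0, 0.0]
contact_force: [0.5, -0.4, -0.5]
grip_width: 0.0202
gripper_force: 0.0
```

```bash
python3 - <<'E'
from h import *
a=grab('wrist');b=grab('side');q=telemetry.get_state();print(q['gripper_force'],q['grip_width'])
u,v=proj(b,[[.567,.245,.08]])[0].astype(int);print(u,v)
cb=cv2.resize(b['frame'][v-75:v+75,u-100:u+100],(400,300),interpolation=cv2.INTER_CUBIC)
im=np.hstack([cv2.resize(a['frame'],(400,300),interpolation=cv2.INTER_AREA),cb])
cv2.imwrite('pics/g1.png',im[:,:,::-1])
E
```

```text
0.0 0.019876714699408157
272 246
```

View pics/g1.png

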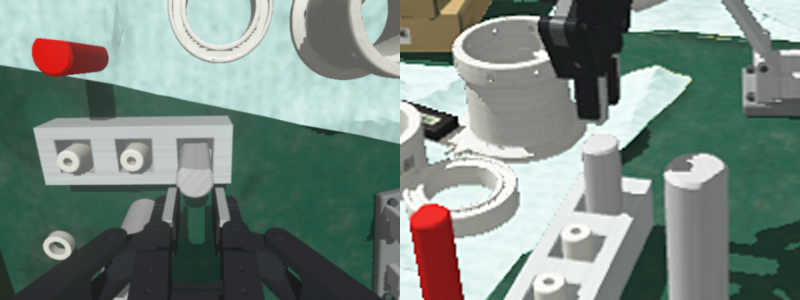

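The side view shows the fingertips just above the pin's top (composite (595,122) against (600,145)), so nothing is gripped. The wrist view shows the disc at (195,180) in front of the fingers. I'll compare projected TCP points with these.

```bash
python3 - <<'E'
from h import *
a=grab('wrist');b=grab('side');t=grab('top');p=telemetry.get_state()['eef_pos'];print(p)
P=[p,p+[0,.01,0],p-[0,.01,0],p+[0,.01,.02],p-[0,.01,-.02],p+[0,0,.05]]
print('wrist',proj(a,P).round(0).tolist());print('side',proj(b,P).round(0).tolist());print('top',proj(t,P).round(0).tolist())
wc=cv2.resize(a['frame'][215:365,240:390],(400,400),interpolation=cv2.INTER_CUBIC)
u,v=proj(b,[p])[0].astype(int)
sc=cv2.resize(b['frame'][v-50:v+50,u-50:u+50],(400,400),interpolation=cv2.INTER_CUBIC);print(u,v)
cv2.imwrite('pics/g2.png',np.hstack([wc,sc])[:,:,::-1])
E
```

```text
[0.56620235 0.24466935 0.07570968]
wrist [[315.0, 277.0], [295.0, 277.0], [336.0, 277.0], [293.0, 296.0], [339.0, 296.0], [316.0, 334.0]]
side [[273.0, 249.0], [271.0, 253.0], [275.0, 245.0], [270.0, 240.0], [274.0, 233.0], [271.0, 218.0]]
top [[277.0, 197.0], [272.0, 197.0], [283.0, 197.0], [271.0, 195.0], [282.0, 195.0], [275.0, 192.0]]
272 248
```

View pics/g2.png

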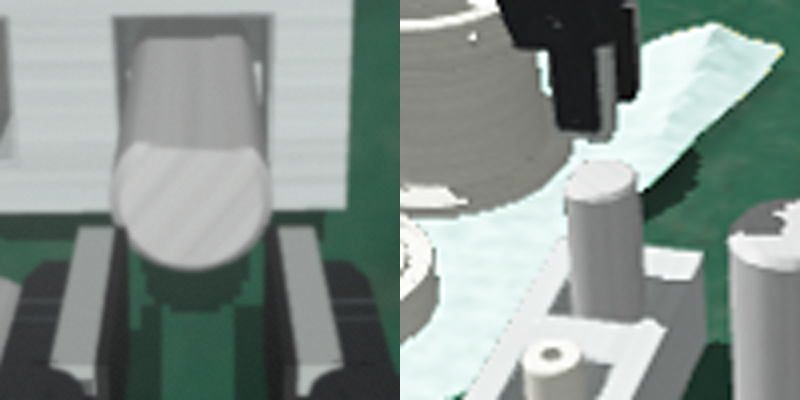

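The fingertips appear about 22 mm above the reported TCP in both cameras: wrist v≈300 against an expected 277, and side v≈232 against 249. The pin's flat is clearly on the +x side. I'll open, descend 20 mm and grip again, which still leaves the fingers above the rack.

carry_out --newtons 40 --rows '[{"hand":5,"x":0,"y":0.1,"z":0,"turn":0},{"hand":5,"x":0,"y":0.1,"z":0,"turn":0},{"hand":5,"x":0,"y":0.1,"z":0,"turn":0},{"hand":5,"x":0,"y":0.1,"z":-1,"turn":0},{"hand":5,"x":0,"y":0.1,"z":-2,"turn":0},{"hand":5,"x":0,"y":0.1,"z":-2,"turn":0},{"hand":2,"x":0,"y":0.1,"z":-2,"turn":0},{"hand":2,"x":0,"y":0.1,"z":-2,"turn":0},{"hand":2,"x":0,"y":0.1,"z":-2,"turn":0},{"hand":2,"x":0,"y":0.1,"z":-2,"turn":0}]'

```text
clock: 6.5
eef_pos: [0.5665, 0.2458, 0.0562]
eef_rot: [-0.0, 1.0, 0.001, 0.0]
contact_force: [0.5, -0.3, -0.5]
grip_width: 0.0199
gripper_force: 0.0
```

```bash
python3 - <<'E'
from h import *
a=grab('wrist');b=grab('side');q=telemetry.get_state();p=q['eef_pos'];print(p,q['joints'],q['grip_width'])
print(proj(a,[p]),proj(b,[p,[.567,.246,.09],[.567,.246,.085]]))
wc=cv2.resize(a['frame'][200:420,200:420],(400,400),interpolation=cv2.INTER_CUBIC)
u,v=272,240
sc=cv2.resize(b['frame'][v-50:v+50,u-50:u+50],(400,400),interpolation=cv2.INTER_CUBIC)
cv2.imwrite('pics/g3.png',np.hstack([wc,sc])[:,:,::-1])
E
```

```text
[0.56642108 0.24572063 0.0560378 ] [2.45148998e-01 3.06376269e-01 1.82057661e+00 1.22310681e-05
 1.01405571e+00 1.81493650e+00] 0.01966858722884915
[[315.45343848 277.53089957]] [[273.38921822 260.9900725 ]
 [271.45533545 240.72188523]
 [271.67754692 243.76988508]]
```

View pics/g3.png

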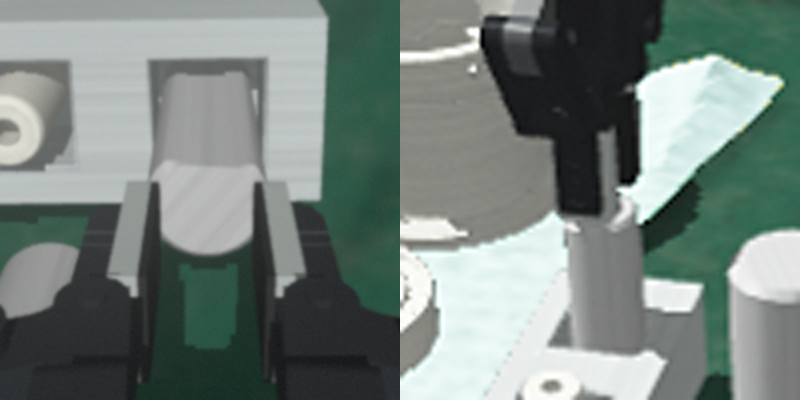

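The fingers now straddle the top of the pin (wrist crop, pads at 155 and 258; side crop, tip at (585,215) overlapping the pin's top), but the pads are not pressing. I'll close further.

carry_out --newtons 40 --rows '[{"hand":1.5,"x":0,"y":0,"z":0,"turn":0},{"hand":1,"x":0,"y":0,"z":0,"turn":0},{"hand":0.5,"x":0,"y":0,"z":0,"turn":0},{"hand":0,"x":0,"y":0,"z":0,"turn":0},{"hand":0,"x":0,"y":0,"z":0,"turn":0},{"hand":0,"x":0,"y":0,"z":0,"turn":0},{"hand":0,"x":0,"y":0,"z":0,"turn":0},{"hand":0,"x":0,"y":0,"z":0,"turn":0},{"hand":0,"x":0,"y":0,"z":0,"turn":0},{"hand":0,"x":0,"y":0,"z":0,"turn":0}]'

```text
clock: 7.6
eef_pos: [0.5662, 0.2457, 0.0557]
eef_rot: [-0.0, 1.0, 0.0, -0.0]
contact_force: [0.6, 0.7, -0.2]
grip_width: -0.0002
gripper_force: 0.0
```

carry_out --rows '[{"hand":0,"x":0,"y":0,"z":0.3,"turn":0},{"hand":0,"x":0,"y":0,"z":0.6,"turn":0},{"hand":0,"x":0,"y":0,"z":1,"turn":0},{"hand":0,"x":0,"y":0,"z":1.5,"turn":0},{"hand":0,"x":0,"y":0,"z":2,"turn":0},{"hand":0,"x":0,"y":0,"z":2,"turn":0},{"hand":0,"x":0,"y":0,"z":2,"turn":0},{"hand":0,"x":0,"y":0,"z":2,"turn":0},{"hand":0,"x":0,"y":0,"z":2,"turn":0},{"hand":0,"x":0,"y":0,"z":2,"turn":0}]'

```text
clock: 8.6
eef_pos: [0.566, 0.2456, 0.0754]
eef_rot: [0.0, 1.0, 0.001, -0.0]
contact_force: [0.5, 0.1, -0.9]
grip_width: 0.0005
gripper_force: 0.0
```

```bash
python3 - <<'E'
from h import *
a=grab('wrist','w4');b=grab('side','s4');save_f(a,'w4');save_f(b,'s4');q=telemetry.get_state();print(q['eef_pos'],q['contact_force'],q['grip_width'],q['gripper_force'])
G=lambda f:cv2.cvtColor(f['frame'],cv2.COLOR_RGB2GRAY)
w=G(a)
for v in (285,295,305,315,330): print(v,w[v,255:380:3])
o=G(load_f('side')).astype(int);d=np.abs(G(b)-o)>15
print('pin px changed',d[240:285,262:284].mean(1).round(2))
E
```

```text
[0.5661018  0.2456233  0.07553455] [0.2946319  0.54433072 0.8266217 ] -0.0002534871600806896 0.0
285 [191 193 193 193 193 193 192 192 193 187 173 191 194 194 192 187 187 191
 191 193 190 188 187 189 191 189 184 185 180 168 194 198 197 199 198 197
 198 199 198 103  77  76]
295 [ 92  92  92  91  84  82  83  85  83  88 154 189 188 186 190 191 190 191
 187 188 188 191 189 184 184 186 186 190 180 149  61  61  59  58  57  55
  65  79  79  80  77  77]
305 [ 82  84  85  76  76  76  75  73  75  76  74  96 147 186 153 153 154 153
 111  54  55 131 152 152 154 158 184 136  84  69  69  70  70  69  68  69
  78  79  78  79  80  75]
315 [ 80  82  83  82  79  79  81  82  77  59  59  59  60  96 153 152 153 152
  96  55  55 121 151 153 153 151  72  53  56  55  59  74  77  75  77  77
  77  76  76  76  77  77]
330 [127  96  79  80  81  81  77  58  55  57  56  58  57 143 151 151 152 151
  84  51  51 110 152 152 151 152 122  54  52  52  51  51  53  73  73  72
  73  73  73  75  74  74]
pin px changed [0.09 0.14 0.14 0.18 0.09 0.05 0.   0.   0.   0.   0.   0.   0.   0.
 0.   0.   0.   0.   0.   0.   0.   0.   0.   0.   0.   0.   0.   0.
 0.   0.   0.   0.   0.   0.   0.   0.   0.   0.   0.   0.   0.   0.
 0.   0.   0.  ]
```

```bash
python3 - <<'E'
from h import *
a=load_f('w4');b=load_f('s4');p=np.array([.5661,.2456,.0755])
w=cv2.cvtColor(a['frame'],cv2.COLOR_RGB2GRAY)
print('wrist cols',w[290:316,304],w[290:316,326])
for d in (.03,.035,.04,.045,.05):print(d,proj(a,[p+[.011,.004,d],p+[.011,-.004,d]]).round(1).tolist(),'side',proj(b,[p+[-.011,.015,d],p+[.011,.015,d]]).round(1).tolist())
s=cv2.cvtColor(b['frame'],cv2.COLOR_RGB2GRAY)
for v in range(212,246,2):print(v,s[v,256:290])
E
```

```text
wrist cols [191 190 191 190 189 191 191 190 186 170 153 149 153 153 154 155 153 153
 153 151 152 154 154 153 152 152] [187 188 185 185 184 184 185 186 182 167 151 149 153 152 153 153 152 152
 152 153 152 153 152 151 152 153]
0.03 [[306.1, 283.5], [325.8, 283.5]] side [[275.7, 237.4], [260.4, 235.6]]
0.035 [[305.9, 289.0], [326.2, 289.0]] side [[275.5, 234.2], [260.1, 232.5]]
0.04 [[305.7, 294.8], [326.6, 294.8]] side [[275.3, 231.1], [259.8, 229.3]]
0.045 [[305.5, 300.9], [327.0, 300.9]] side [[275.0, 227.8], [259.6, 226.1]]
0.05 [[305.2, 307.5], [327.5, 307.5]] side [[274.8, 224.6], [259.3, 222.9]]
212 [191 251 248 250 240 114  35  26  27  28  29  29  27  29  29  27  22  75
 124 123 118  84  61 215 253 250 249 248 246 245 245 245 246 246]
214 [175 242 244 244 247 229  48  23  29  33  33  28  29  28  29  28  23  61
 109 123 118  86  61 203 251 246 245 244 243 243 242 242 244 245]
216 [106 189 251 246 248 232  68  22  27  29  28  28  29  29  29  29  24  58
 107 123 120  93  61 184 249 246 244 244 245 244 244 243 244 246]
218 [109 191 250 246 249 238  95  36  26  28  29  29  28  29  30
[... 1237 characters left out ...]
31 131 131 129 128 123 130 206 242 239 240 242 244 246 248 248
 246 246 246 247 247 248 248 248 245 244 243 242 240 237 235 234]
238 [128 131 129 129 129 125 119 129 214 250 248 230 192 233 231 229 228 228
 230 232 223 227 245 243 245 242 240 239 239 239 238 238 241 235]
240 [129 130 130 126 121 134 212 249 244 238 234 234 233 232 232 233 233 232
 230 229 230 234 236 195 190 246 247 245 245 243 243 232 158  26]
242 [131 126 124 133 210 248 244 224 197 235 232 232 234 234 234 232 232 231
 233 233 234 232 190 106 106 195 245 241 243 225 131  23  33  37]
244 [123 136 209 246 240 237 235 237 239 236 237 236 234 231 232 234 235 235
 233 233 236 205 113 116 107 209 252 231 137  26  35  38  38  39]
```

Both cameras agree that the shut fingertips sit 44 mm above the reported TCP, at tip z ≈ 0.12 now. I'll plan with tip z = TCP z + 44 mm, so the TCP must go to about 0.032.

carry_out --newtons 40 --rows '[{"hand":5,"x":0.1,"y":0,"z":0,"turn":0},{"hand":5,"x":0.1,"y":0,"z":0,"turn":0},{"hand":5,"x":0.1,"y":0,"z":-1,"turn":0},{"hand":5,"x":0.1,"y":0,"z":-2.5,"turn":0},{"hand":5,"x":0.1,"y":0,"z":-4,"turn":0},{"hand":5,"x":0.1,"y":0,"z":-4.4,"turn":0},{"hand":5,"x":0.1,"y":0,"z":-4.4,"turn":0},{"hand":1,"x":0.1,"y":0,"z":-4.4,"turn":0},{"hand":1,"x":0.1,"y":0,"z":-4.4,"turn":0},{"hand":1,"x":0.1,"y":0,"z":-4.4,"turn":0}]'

```text
clock: 9.7
eef_pos: [0.5678, 0.2458, 0.0325]
eef_rot: [-0.0, 1.0, 0.0, 0.001]
contact_force: [-0.4, -0.0, 0.8]
grip_width: 0.0264
gripper_force: 39.7
```

Gripped: 26.4 mm opening at 39.7 N. Next I lift the pin, carry it to the clear bench and align it with the clamp's axis.

carry_out --rows '[{"hand":1,"x":0,"y":0,"z":1,"turn":0},{"hand":1,"x":0,"y":0,"z":3,"turn":0},{"hand":1,"x":0,"y":0,"z":5.5,"turn":0},{"hand":1,"x":0,"y":-1.5,"z":6,"turn":2},{"hand":1,"x":-1,"y":-4,"z":6,"turn":4},{"hand":1,"x":-3,"y":-7,"z":6,"turn":6},{"hand":1,"x":-6,"y":-10,"z":6,"turn":9},{"hand":1,"x":-8.5,"y":-12,"z":5,"turn":12},{"hand":1,"x":-9.8,"y":-12,"z":3,"turn":12},{"hand":1,"x":-9.8,"y":-12,"z":1,"turn":12}]'

```text
clock: 10.7
eef_pos: [0.4673, 0.1252, 0.0417]
eef_rot: [-0.0, 0.995, 0.105, -0.0]
contact_force: [-0.4, -0.4, -3.1]
grip_width: 0.0263
gripper_force: 39.9
```

```bash
python3 - <<'E'
from h import *
a=grab('wrist');b=grab('side');q=telemetry.get_state();print(q['eef_pos'],q['contact_force'],q['grip_width'],q['gripper_force'])
u,v=proj(b,[q['eef_pos']])[0].astype(int);print(u,v)
wc=cv2.resize(a['frame'][200:420,200:420],(400,400),interpolation=cv2.INTER_CUBIC)
sc=cv2.resize(b['frame'][v-75:v+75,u-75:u+75],(400,400),interpolation=cv2.INTER_CUBIC)
cv2.imwrite('pics/g5.png',np.hstack([wc,sc])[:,:,::-1])
E
```

```text
[0.46596489 0.1253315  0.03946304] [-0.53535183 -0.92256543 -2.88809325] 0.026416995126555057 39.90668278886005
358 236
```

View pics/g5.png

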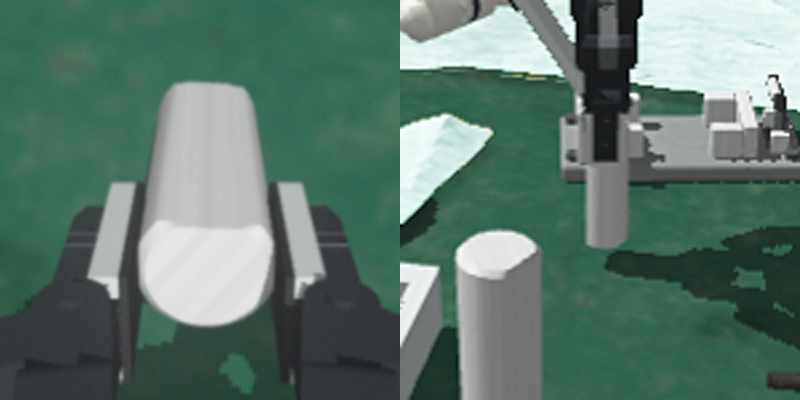

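The pin is held upright with its flat facing ahead: the chord runs from about (160,222) to (265,230) at the top of the disc in the wrist crop. I'll lower it until it touches the bench.

carry_out --rows '[{"hand":1,"x":0,"y":0,"z":-0.5,"turn":0},{"hand":1,"x":0,"y":0,"z":-1,"turn":0},{"hand":1,"x":0,"y":0,"z":-1.2,"turn":0},{"hand":1,"x":0,"y":0,"z":-1.4,"turn":0},{"hand":1,"x":0,"y":0,"z":-1.5,"turn":0},{"hand":1,"x":0,"y":0,"z":-1.6,"turn":0},{"hand":1,"x":0,"y":0,"z":-1.7,"turn":0},{"hand":1,"x":0,"y":0,"z":-1.7,"turn":0},{"hand":1,"x":0,"y":0,"z":-1.7,"turn":0},{"hand":1,"x":0,"y":0,"z":-1.7,"turn":0}]'

```text
clock: 11.8
eef_pos: [0.4693, 0.1257, 0.0248]
eef_rot: [0.0, 0.994, 0.105, 0.0]
contact_force: [0.2, -0.4, -2.6]
grip_width: 0.0261
gripper_force: 39.9
```

carry_out --rows '[{"hand":1,"x":0,"y":0,"z":-0.1,"turn":0},{"hand":1,"x":0,"y":0,"z":-0.1,"turn":0},{"hand":1,"x":0,"y":0,"z":-0.2,"turn":0},{"hand":1,"x":0,"y":0,"z":-0.2,"turn":0},{"hand":1,"x":0,"y":0,"z":-0.3,"turn":0},{"hand":1,"x":0,"y":0,"z":-0.3,"turn":0},{"hand":1,"x":0,"y":0,"z":-0.3,"turn":0},{"hand":1,"x":0,"y":0,"z":-0.3,"turn":0},{"hand":1,"x":0,"y":0,"z":-0.3,"turn":0},{"hand":1,"x":0,"y":0,"z":-0.3,"turn":0}]'

```text
clock: 12.8
eef_pos: [0.4698, 0.1257, 0.0224]
eef_rot: [-0.0, 0.994, 0.105, 0.001]
contact_force: [-1.6, 0.6, 5.7]
grip_width: 0.0264
gripper_force: 40.6
```

Contact with the bench. I'll ease the grip to 20 N and pivot the pin over, moving the fingers in an arc about its lower edge.

carry_out --newtons 20 --rows '[{"hand":1,"x":0,"y":0,"z":0,"turn":0},{"hand":1,"x":0.63,"y":0.14,"z":0.03,"turn":0},{"hand":1,"x":1.25,"y":0.27,"z":0.03,"turn":0},{"hand":1,"x":1.88,"y":0.41,"z":0,"turn":0},{"hand":1,"x":2.5,"y":0.55,"z":-0.1,"turn":0},{"hand":1,"x":3.1,"y":0.68,"z":-0.27,"turn":0},{"hand":1,"x":3.7,"y":0.8,"z":-0.5,"turn":0},{"hand":1,"x":3.7,"y":0.8,"z":-0.5,"turn":0},{"hand":1,"x":3.7,"y":0.8,"z":-0.5,"turn":0},{"hand":1,"x":3.7,"y":0.8,"z":-0.5,"turn":0}]'

```text
clock: 13.8
eef_pos: [0.5063, 0.1336, 0.017]
eef_rot: [0.0, 0.994, 0.105, 0.0]
contact_force: [-0.8, -0.9, 5.3]
grip_width: 0.0259
gripper_force: 42.5
```

```bash
python3 - <<'E'
from h import *
b=grab('side');q=telemetry.get_state();print(q['eef_pos'],q['contact_force'],q['grip_width'],q['gripper_force'])
save_f(b,'s6')
p=np.array([.470,.1257,0]);n=np.array([.977,.213,0]);Z=np.array([0,0,1.])
E=p+.010*n
for th in (0,10,20,30,40):
    t=np.radians(th);ax=np.sin(t)*n+np.cos(t)*Z;nx=np.cos(t)*n-np.sin(t)*Z
    print(th,proj(b,[E,E-.024*nx,E-.01*nx+.04*ax,E+.04*ax,E-.024*nx+.04*ax]).round(0).astype(int).tolist())
g=cv2.cvtColor(b['frame'],cv2.COLOR_RGB2GRAY)
for v in range(220,276,4):print(v,g[v,315:385:2])
E
```

```text
[0.50630588 0.13359926 0.01700809] [-1.96974321 -1.31328197  4.51273927] 0.026366295938451748 42.459473381750286
0 [[349, 257], [364, 257], [356, 236], [350, 236], [365, 236]]
10 [[349, 257], [364, 255], [351, 235], [345, 236], [360, 234]]
20 [[349, 257], [363, 253], [347, 235], [341, 237], [355, 233]]
30 [[349, 257], [362, 251], [342, 236], [337, 239], [350, 232]]
40 [[349, 257], [361, 249], [338, 237], [333, 241], [345, 233]]
220 [ 79  88  86  84  85 112  93  28  29  28  27  99 121 119 125 109  44 115
 125 121 122 120  95 100  86  91  88  82  81  79  76  75  83  68 165]
224 [ 87  88  86  84  83 106  96  29  29  28  28  98 123 123 120 112 107 105
 108 108 111 100  83  83  83  85  84  81  81  80  81  80 102 100 100]
228 [ 93  91  90  89  86 107  99  27  39  27  27  99 122 124 122 120 115  87
  72  73  73  72  74  76  78  77  77  76  76  74  74  69  64  63  62]
232 [ 92  94  91  88  84 106  98  27  28  29  26  99 123 125 123 125 120 117
  91  79  81  86  86  83  80  81  80  77  76  76  77  80  82  81  80]
236 [ 88  88  88  88  89  89  86  84  84  99 122 121 123 128 126 123 124 122
 11
[... 689 characters left out ...]
32 207 107 109  85  84  83  83  79 120 123
 124 128 124 124 127  88  41  43  42  41  42  44  44  44  41  46  45]
260 [229 230 228 230 232 217 127 114 115 116 109  86  90  89  83  80  79 108
 120 118  97  59  41  42  44  47  49  48  44  65  73  53  55  50  46]
264 [207 202 200 170 114 116 117 114 115 116 109  84  87  90  90  83  81  86
  89  93  78  49  45  45  48  46  44  44  43  49  69  91  85  84  87]
268 [128 120 121 116 115 116 117 116 117 116 109  85  85  88  92  88  84  87
  85  71  51  42  46  47  45  44  46  44  44  43  43  41  41  66  62]
272 [127 121 122 118 115 116 117 116 115 116 111  99  95  89  84  85  90  97
  97  88  90  89  89  88  88  91  77  51  46  46  45  44  43  46  48]
```

The pin tilts as planned: about 30 to 35°, with its lower corner at about (350,261). I'll continue the arc to about 77°.

carry_out --newtons 20 --rows '[{"hand":1,"x":0.45,"y":0.1,"z":-0.22,"turn":0},{"hand":1,"x":0.91,"y":0.2,"z":-0.45,"turn":0},{"hand":1,"x":1.74,"y":0.38,"z":-1.03,"turn":0},{"hand":1,"x":2.48,"y":0.54,"z":-1.72,"turn":0},{"hand":1,"x":2.97,"y":0.65,"z":-2.3,"turn":0},{"hand":1,"x":3.4,"y":0.74,"z":-2.94,"turn":0},{"hand":1,"x":3.76,"y":0.82,"z":-3.61,"turn":0},{"hand":1,"x":4.02,"y":0.88,"z":-4.2,"turn":0},{"hand":1,"x":4.02,"y":0.88,"z":-4.2,"turn":0},{"hand":1,"x":4.02,"y":0.88,"z":-4.2,"turn":0}]'

```text
clock: 14.85
eef_pos: [0.5459, 0.1424, -0.0258]
eef_rot: [0.0, 0.994, 0.105, -0.001]
contact_force: [3.5, -0.2, 2.2]
grip_width: 0.0263
gripper_force: 38.7
```

```bash
python3 - <<'E'
from h import *
b=grab('side');q=telemetry.get_state();print(q['eef_pos'],q['contact_force'],q['grip_width'],q['gripper_force'])
g=cv2.cvtColor(b['frame'],cv2.COLOR_RGB2GRAY)
for v in range(228,276,4):print(v,g[v,285:375:2])
E
```

```text
[ 0.54585135  0.14235003 -0.02567898] [ 2.1960543  -0.10882993  2.36726509] 0.026347830573668428 38.65808738046326
228 [246 246 227 223 226 193  27  28  27  26  28  28  29  28  33  96  91  91
  87  86  84  85  87  86  86  83  83  88  90  85  78  74  75  73  73  74
  73  75  75  78  77  77  78  73  74]
232 [235 228 223 227 232 196  24  28  29  29  28  27  27  29  23  96  94  92
  87  85  85  87  87  87  89  88  91  89  91  91  87  85  84  80  80  80
  87  86  82  81  80  79  78  76  76]
236 [242 237 233 210  29  43  27  29  32  32  31  46  40  27  28 115  82  83
  85  89  88  87  87  86  85  86  85  88  85  83  84  86  83  83  86  84
  89  91  87  91  89  85  83  83  81]
240 [244 232  24  38  42  44  48  31  29  27  28  27  28  27 147 208 204 206
 211 186 118 118 112 105  90  83  82  80  85  86  87  86  85  89  91  87
  87  92  94  94  93  97  93  87  83]
244 [ 26  38  37  39  43  45  89 109  95  29  28  28  28 109 131 190 186 187
 190 193 175 123 124 124 122 119 116 117 116 118 119 119 108  85  61  47
  47  44  42  69  94  90  87  88  87]
248 [ 41  42  43  52  93  93  90 105  96  29 
[... 570 characters left out ...]
9 240 233 229 229 230 228
 230 232 217 126 114 115 115 102  39  41  54  80 115 115 121 120  59  43
  44  43  43  44  46  50  47  44  45]
264 [236 235 237 235 239 235 103  84  87  96 188 173 159 189 214 208 203 200
 172 114 115 117 115 117 117 102  74  49  46  46  44  43  44  47  45  45
  44  44  45  49  47  44  46  44  45]
268 [165 239 234 239 236 110 114  91  93  88 189 175 167 154 134 128 120 121
 118 116 115 116 115 116 116 102  41  44  45  47  45  44  45  44  42  41
  45  45  47  43  44  47  44  45  44]
272 [238 233 238 235 110 118 117  89  87  83 192 174 167 155 136 128 121 121
 118 115 116 117 117 116 117 103  48  49  68  90  48  47  50  49  47  46
  45  44  45  42  45  47  47  49  45]
```

The pin is nearly flat. I'll release it gently.

carry_out --rows '[{"hand":1,"x":0.1,"y":0,"z":-0.5,"turn":0},{"hand":1,"x":0.1,"y":0.02,"z":-0.8,"turn":0},{"hand":1,"x":0.1,"y":0.02,"z":-0.8,"turn":0},{"hand":2.8,"x":0.1,"y":0.02,"z":-0.8,"turn":0},{"hand":3.2,"x":0.1,"y":0.02,"z":-0.8,"turn":0},{"hand":3.6,"x":0.1,"y":0.02,"z":-0.8,"turn":0},{"hand":4.5,"x":0.1,"y":0.02,"z":-0.8,"turn":0},{"hand":4.5,"x":0.1,"y":0.02,"z":-0.8,"turn":0},{"hand":4.5,"x":0.1,"y":0.02,"z":-0.8,"turn":0},{"hand":4.5,"x":0.1,"y":0.02,"z":-0.8,"turn":0}]'

```text
clock: 15.9
eef_pos: [0.5474, 0.1427, -0.0332]
eef_rot: [-0.0, 0.994, 0.105, -0.0]
contact_force: [0.4, 0.3, -0.2]
grip_width: 0.0451
gripper_force: 0.0
```

carry_out --rows '[{"hand":4.5,"x":0,"y":0,"z":1,"turn":0},{"hand":4.5,"x":0,"y":0,"z":3,"turn":0},{"hand":4.5,"x":0,"y":0,"z":6,"turn":0},{"hand":4.5,"x":-2,"y":-0.4,"z":10,"turn":0},{"hand":4.5,"x":-4,"y":-0.8,"z":12,"turn":0},{"hand":4.5,"x":-4,"y":-0.8,"z":12,"turn":0},{"hand":4.5,"x":-4,"y":-0.8,"z":12,"turn":0},{"hand":4.5,"x":-4,"y":-0.8,"z":12,"turn":0},{"hand":4.5,"x":-4,"y":-0.8,"z":12,"turn":0},{"hand":4.5,"x":-4,"y":-0.8,"z":12,"turn":0}]'

```text
clock: 16.9
eef_pos: [0.507, 0.1346, 0.0854]
eef_rot: [-0.0, 0.994, 0.105, -0.001]
contact_force: [0.7, 0.1, -0.6]
grip_width: 0.0453
gripper_force: 0.0
```

```bash
python3 - <<'E'
from h import *
a=grab('wrist');b=grab('side');t=grab('top');q=telemetry.get_state();print(q['eef_pos'],q['contact_force'],q['grip_width'])
for f,n in((a,'w7'),(b,'s7'),(t,'t7')):save_f(f,n)
wc=cv2.resize(a['frame'],(400,300),interpolation=cv2.INTER_AREA)
sc=cv2.resize(b['frame'][210:285,280:380],(400,300),interpolation=cv2.INTER_CUBIC)
bc=cv2.resize(load_f('side')['frame'][160:235,340:440],(400,300),interpolation=cv2.INTER_CUBIC)
# top view cradle without arm from first frame
tc=cv2.resize(load_f('top')['frame'][225:318,372:445],(236,300),interpolation=cv2.INTER_CUBIC)
tt=cv2.resize(t['frame'][215:290,300:341],(164,300),interpolation=cv2.INTER_CUBIC)
cv2.imwrite('pics/g7.png',np.vstack([np.hstack([wc,sc]),np.hstack([bc,tc,tt])])[:,:,::-1])
E
```

```text
[0.50726873 0.13464682 0.08601529] [ 0.10844698 -0.44426684  0.22755754] 0.044837789419295865
```

View pics/g7.png

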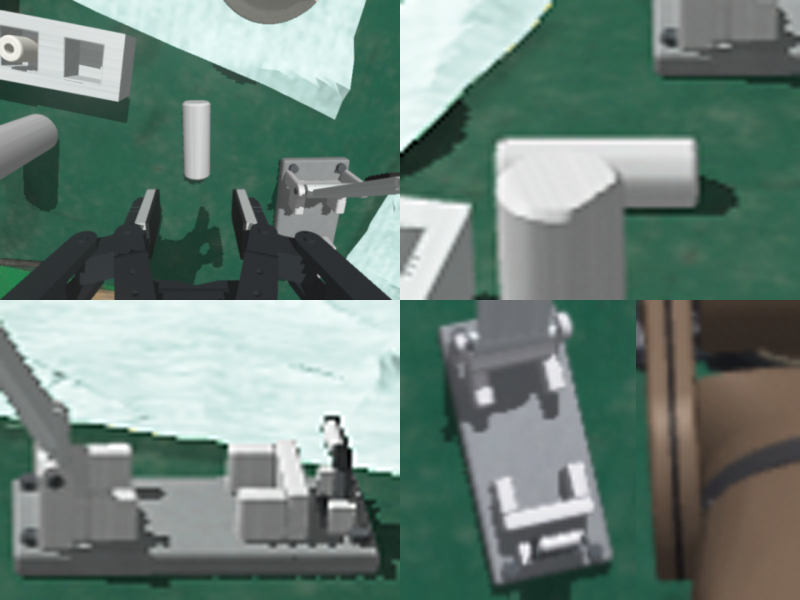

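The pin lies on the bench in front of the rack (wrist picture, corners about (184,100) to (210,180) at 0.625 scale), round side up. In the top crop of the clamp, the cradle post tops are at (483,397), (553,375), (503,490) and (577,475). In the side crop, the gap between the posts spans 135 to 240 on the near side and 130 to 228 on the far side. Now I'll compute positions from these.

```bash
python3 - <<'E'
from h import *
a=load_f('w7');t=load_f('top');s=load_f('side')
im=a['frame'].astype(int);m=((im.min(2)>110)&(im.max(2)-im.min(2)<25)).astype(np.uint8)
m[:, :270]=0;m[:,360:]=0;m[:145]=0;m[310:]=0
n,l,st,_=cv2.connectedComponentsWithStats(m);k=1+st[1:,4].argmax();print(st[k])
pts=np.argwhere(l==k)[:,::-1].astype(np.float64)
P=plane(a,pts,.012)[:,:2].astype(np.float32)
r=cv2.minAreaRect(P*1000);print(r)
mm=cv2.boxPoints(r);print(mm)
c=np.array([[397.7,255],[419.4,248.2],[403.9,283.8],[426.8,279.2]])
Q=plane(t,c,.034);print(Q.round(4),Q.mean(0))
u=Q[0]-Q[2]+Q[1]-Q[3];print('yaw',np.arctan2(u[1],u[0]))
C=np.array([.4407,-.0145])
for C in (C,Q.mean(0)[:2]):
  y=.213;X=np.array([np.cos(y),np.sin(y)]);Y=np.array([-X[1],X[0]])
  F=lambda x,yy,z:np.r_[C+x*X+yy*Y,z]
  print('side gap near',proj(s,[F(22,0,0)*0+F(.022,.03,.03),F(-.022,.03,.03)]).round(1).tolist(),'obs',340+135/4,340+240/4,'inner',proj(s,[F(.022,.017,.03),F(-.022,.017,.03),F(.022,-.017,.03),F(-.022,-.017,.03)]).round(1).tolist(),'far obs',340+130/4,340+228/4)
  print('plate side',proj(s,[F(.08,.037,.012),F(-.08,.037,.012),F(.08,.037,0),F(-.08,.037,.0)]).round(1).tolist(),'obs',[(343.5,228),(434.5,228)])
  print('plate top',proj(t,[F(-.08,.037,.012),F(-.08,-.037,.012),F(.08,.037,.012)]).round(1).tolist())
  print('hinge',proj(t,[F(.058,0,.046)]).round(1).tolist(),proj(s,[F(.058,0,.046)]).round(1).tolist())
E
```

```text
[ 292  160   45  128 5264]
((509.490966796875, 135.56118774414062), (86.716796875, 27.516178131103516), 12.49447250366211)
[[464.18292 139.61305]
 [470.13593 112.74854]
 [554.799   131.50932]
 [548.846   158.37384]]
[[ 0.4661  0.0147  0.034 ]
 [ 0.4799 -0.0272  0.034 ]
 [ 0.4113  0.0026  0.034 ]
 [ 0.4207 -0.0414  0.034 ]] [ 0.44451729 -0.01282534  0.034     ]
yaw 0.2271093757263576
side gap near [[375.6, 211.1], [401.0, 211.1]] obs 373.75 400.0 inner [[375.3, 207.5], [400.4, 207.6], [374.3, 198.7], [398.7, 198.7]] far obs 372.5 397.0
plate side [[342.2, 222.1], [434.2, 222.2], [342.2, 228.0], [433.6, 228.1]] obs [(343.5, 228), (434.5, 228)]
plate top [[400.9, 313.5], [437.9, 305.8], [384.1, 232.9]]
hinge [[407.5, 238.2]] [[354.7, 195.0]]
side gap near [[373.3, 211.3], [398.7, 211.3]] obs 373.75 400.0 inner [[373.0, 207.8], [398.1, 207.8], [372.1, 198.9], [396.5, 198.9]] far obs 372.5 397.0
plate side [[339.8, 222.3], [431.9, 222.4], [339.9, 228.3], [431.3, 228.4]] obs [(343.5, 228), (434.5, 228)]
plate top [[400.1, 311.5], [437.1, 303.8], [383.2, 231.0]]
hinge [[406.6, 236.2]] [[352.4, 195.2]]
```

```bash
python3 - <<'E'
from h import *
b=load_f('s7');a=load_f('w7')
n=np.array([np.cos(.217),np.sin(.217),0]);l=np.array([-n[1],n[0],0])
for cx,cy in((.5117,.1361),(.515,.1365),(.519,.137)):
    c=np.array([cx,cy,.01])
    print(cx,'side',proj(b,[c+.04*n,c-.04*n,c-.04*n+.014*l]).round(1).tolist(),'wrist',proj(a,[c-.04*n+[0,0,.014],c+.04*n+[0,0,.014],c+.04*n-[0,0,.01],c+.014*l,c-.014*l]).round(1).tolist())
g=cv2.cvtColor(b['frame'],cv2.COLOR_RGB2GRAY)
for v in(246,248,250,254,258):print(v,g[v,298:312],g[v,345:362])
w=cv2.cvtColor(a['frame'],cv2.COLOR_RGB2GRAY);print(w[150:172,315],w[275:295,315]);print(w[225,285:345])
E
```

```text
0.5117 side [[304.0, 252.3], [353.8, 252.4], [354.0, 257.1]] wrist [[314.7, 287.4], [314.0, 164.8], [313.9, 158.8], [292.9, 222.7], [335.7, 222.4]]
0.515 side [[301.9, 252.2], [351.8, 252.3], [351.9, 257.0]] wrist [[315.2, 282.8], [314.5, 159.1], [314.4, 153.7], [293.3, 217.9], [336.3, 217.6]]
0.519 side [[299.5, 252.1], [349.3, 252.1], [349.4, 256.9]] wrist [[315.7, 277.1], [315.1, 152.2], [314.9, 147.3], [293.7, 211.9], [336.9, 211.6]]
246 [ 85  84  85  85  84 102 201 241 230 229 227 227 227 227] [228 228 228 228 228 228 230 215 160 104  81  82  83  83  83  84  82]
248 [ 87  88  88  89  85 131 215 235 223 222 222 222 223 225] [221 222 223 222 222 223 225 218 175 100  77  81  81  82  83  83  83]
250 [ 91  90  89  88  84 125 202 222 204 206 213 225 227 226] [207 207 207 207 208 208 208 202 164 101  77  80  80  80  79  80  79]
254 [ 90  88  86  84  80 108 203 243 238 231 229 226 226 228] [173 173 174 173 173 174 176 172 146  88  33  57  75  74  79  81  81]
258 [ 82  83  84  83  80 122 214 242 237 237 234 231 229 225] [121 121 122 122 120 120 120 120 121  91  39  43  43  43  43  43  42]
[ 88  88  88  88  87  86  86  86  87 104 137 165 173 173 176 191 213 221
 222 219 211 208] [206 206 205 206 206 205 206 206 206 206 199 172 124  85  64  56  57  61
  74  81]
[ 89  89  88  87  88  88  88  91 105 125 138 149 158 164 169 173 179 182
 184 189 195 197 197 197 195 195 199 201 203 204 206 207 211 214 211 210
 208 205 204 201 199 197 194 192 189 184 181 174 167 156 137 110  91  85
  87  86  86  85  87  86]
```

The pin is at (0.5117, 0.1361) with yaw 12.4°, and both views match that to within a pixel. I'll grasp it round its middle.

carry_out --newtons 40 --rows '[{"hand":4.5,"x":0.4,"y":0.15,"z":-4,"turn":0.4},{"hand":4.5,"x":0.4,"y":0.15,"z":-8,"turn":0.4},{"hand":4.5,"x":0.4,"y":0.15,"z":-10.5,"turn":0.4},{"hand":4.5,"x":0.4,"y":0.15,"z":-12,"turn":0.4},{"hand":4.5,"x":0.4,"y":0.15,"z":-12.5,"turn":0.4},{"hand":4.5,"x":0.4,"y":0.15,"z":-12.5,"turn":0.4},{"hand":1.5,"x":0.4,"y":0.15,"z":-12.5,"turn":0.4},{"hand":1.5,"x":0.4,"y":0.15,"z":-12.5,"turn":0.4},{"hand":1.5,"x":0.4,"y":0.15,"z":-12.5,"turn":0.4},{"hand":1.5,"x":0.4,"y":0.15,"z":-12.5,"turn":0.4}]'

```text
clock: 18.05
eef_pos: [0.5131, 0.1363, -0.0367]
eef_rot: [0.0, 0.994, 0.108, 0.002]
contact_force: [-0.3, -0.1, 6.1]
grip_width: 0.0263
gripper_force: 40.1
```

Gripped across the 28 mm width again. I'll lift it and carry it over the cradle.

carry_out --rows '[{"hand":1.5,"x":0,"y":0,"z":2,"turn":0},{"hand":1.5,"x":0,"y":0,"z":6,"turn":0},{"hand":1.5,"x":0,"y":0,"z":10,"turn":0},{"hand":1.5,"x":-2,"y":-2,"z":12,"turn":0},{"hand":1.5,"x":-4,"y":-5,"z":12,"turn":0},{"hand":1.5,"x":-6,"y":-9,"z":12,"turn":0},{"hand":1.5,"x":-6.9,"y":-13,"z":12,"turn":0},{"hand":1.5,"x":-6.9,"y":-15,"z":12,"turn":0},{"hand":1.5,"x":-6.9,"y":-15,"z":12,"turn":0},{"hand":1.5,"x":-6.9,"y":-15,"z":12,"turn":0}]'

```text
clock: 19.05
eef_pos: [0.4417, -0.0137, 0.0811]
eef_rot: [-0.001, 0.994, 0.108, -0.001]
contact_force: [0.3, 0.4, -2.7]
grip_width: 0.0267
gripper_force: 40.3
```

```bash
python3 - <<'E'
from h import *
a=grab('wrist');b=grab('side');t=grab('top');q=telemetry.get_state();print(q['eef_pos'],q['contact_force'],q['grip_width'],q['joints'])
for f,n in((a,'w8'),(b,'s8'),(t,'t8')):save_f(f,n)
# pin in side view
C=q['eef_pos'];n=np.array([np.cos(.217),np.sin(.217),0])
g=cv2.cvtColor(b['frame'],cv2.COLOR_RGB2GRAY)
for dz in(.04,.05):print(proj(b,[C+n*.04+[0,0,dz],C-n*.04+[0,0,dz]]).round(1).tolist())
u,v=proj(b,[C+[0,0,.045]])[0].astype(int)
for vv in range(v-12,v+24,3):print(vv,g[vv,u-38:u+38:2])
E
```

```text
[ 0.44209466 -0.0128678   0.08129327] [ 0.04138059  0.19709319 -3.05184185] 0.026446587643304705 [-2.59458014e-01 -1.11583073e-01  2.22308777e+00  3.46413969e-04
  1.03112803e+00  1.09245975e+00]
[[364.7, 155.9], [411.8, 155.8]]
[[364.8, 150.4], [412.2, 150.3]]
141 [140 126 144 122 132 127 117 111 125 133 119 124 113  93 157 233 138  27
  24  25  26  25  25  31  11 241 238 236 232 232 227 222 212 206 211 214
 212 212]
144 [125 130 119 117 115 116 108 111 107 112 153 212 239 240 237 235 121 116
  59  27  26  27  21 106 238 227 221 225 234 236 234 217 204 241 236 234
 228 215]
147 [113 116 113 110 105 101  88 222 241 222 221 222 219 219 219 219 223 126
  59  27  32  27  21 109 220 218 218 224 108 113 114 111 244 235 232 231
 227 225]
150 [107 105  93 144 230 232 235 242 196 196 192 192 192 193 192 192 197 107
  52  28  28  29  40 130 194 193 192 193 197 123 124 121 247 238 239 239
 235 235]
153 [239 233 233 233 235 236 236 239 171 170 166 168 167 166 166 167 169 122
  49  27  29  26  39 125 167 165 165 165 166 168 135 135 240 234 233 229
 233 234]
156 [239 241 242 241 237 230 230 238 1
[... 381 characters left out ...]
42 239 241 243 243 243 242 239 240 238 242 244 246
 245 224]
165 [226 238 238 238 236 235 236 236 237 234 233 236 235 233 236 239 241 237
 233 236 237 230 235 233 234 238 238 237 234 234 234 237 240 241 242 245
 242 242]
168 [236 237 240 234 237 237 237 239 239 238 238 240 238 235 239 239 237 236
 233 229 230 223 221 222 228 230 235 238 236 237 236 234 237 229 233 234
 234 237]
171 [240 239 234 235 235 237 236 237 238 238 232 234 232 224 225 227 222 220
 228 224 235 228 225 227 227 220 227 234 232 234 235 234 232 230 228 228
 230 229]
174 [232 231 233 226 228 228 229 233 233 232 231 228 229 229 232 234 237 233
 231 230 228 229 227 228 234 234 236 236 234 233 225 225 230 229 230 229
 227 229]
```

carry_out --rows '[{"hand":1.5,"x":0.2,"y":-0.05,"z":-2,"turn":0},{"hand":1.5,"x":0.2,"y":-0.05,"z":-4,"turn":0},{"hand":1.5,"x":0.2,"y":-0.05,"z":-6,"turn":0},{"hand":1.5,"x":0.2,"y":-0.05,"z":-7.5,"turn":0},{"hand":1.5,"x":0.2,"y":-0.05,"z":-8,"turn":0},{"hand":1.5,"x":0.2,"y":-0.05,"z":-8.3,"turn":0},{"hand":1.5,"x":0.2,"y":-0.05,"z":-8.6,"turn":0},{"hand":1.5,"x":0.2,"y":-0.05,"z":-8.9,"turn":0},{"hand":1.5,"x":0.2,"y":-0.05,"z":-8.9,"turn":0},{"hand":1.5,"x":0.2,"y":-0.05,"z":-8.9,"turn":0}]'

```text
clock: 20.2
eef_pos: [0.4447, -0.0144, -0.0069]
eef_rot: [0.0, 0.994, 0.108, 0.0]
contact_force: [-0.8, -0.3, -2.6]
grip_width: 0.0261
gripper_force: 40.3
```

It has entered the pocket without touching anything. I'll continue slowly.

carry_out --rows '[{"hand":1.5,"x":0,"y":0,"z":-0.4,"turn":0},{"hand":1.5,"x":0,"y":0,"z":-0.8,"turn":0},{"hand":1.5,"x":0,"y":0,"z":-1.2,"turn":0},{"hand":1.5,"x":0,"y":0,"z":-1.4,"turn":0},{"hand":1.5,"x":0,"y":0,"z":-1.6,"turn":0},{"hand":1.5,"x":0,"y":0,"z":-1.7,"turn":0},{"hand":1.5,"x":0,"y":0,"z":-1.8,"turn":0},{"hand":1.5,"x":0,"y":0,"z":-1.8,"turn":0},{"hand":1.5,"x":0,"y":0,"z":-1.8,"turn":0},{"hand":1.5,"x":0,"y":0,"z":-1.8,"turn":0}]'

```text
clock: 21.2
eef_pos: [0.4443, -0.0143, -0.0247]
eef_rot: [-0.0, 0.994, 0.109, -0.0]
contact_force: [-4.1, 1.0, 4.8]
grip_width: 0.0263
gripper_force: 41.1
```

carry_out --rows '[{"hand":1.5,"x":-0.08,"y":0,"z":0,"turn":0},{"hand":1.5,"x":-0.1,"y":0,"z":0,"turn":0},{"hand":2.7,"x":-0.1,"y":0,"z":0,"turn":0},{"hand":3,"x":-0.1,"y":0,"z":0,"turn":0},{"hand":3.5,"x":-0.1,"y":0,"z":0,"turn":0},{"hand":4.2,"x":-0.1,"y":0,"z":0,"turn":0},{"hand":4.5,"x":-0.1,"y":0,"z":0,"turn":0},{"hand":4.5,"x":-0.1,"y":0,"z":0.5,"turn":0},{"hand":4.5,"x":-0.1,"y":0,"z":2,"turn":0},{"hand":4.5,"x":-0.1,"y":0,"z":5,"turn":0}]'

```text
clock: 22.2
eef_pos: [0.4412, -0.0138, 0.0235]
eef_rot: [-0.001, 0.994, 0.108, -0.003]
contact_force: [-0.1, -0.1, -0.2]
grip_width: 0.0452
gripper_force: 0.0
```

carry_out --rows '[{"hand":4.5,"x":0,"y":0,"z":4,"turn":0},{"hand":4.5,"x":0,"y":0,"z":8,"turn":0},{"hand":4.5,"x":0,"y":0,"z":12,"turn":0},{"hand":4.5,"x":0,"y":0,"z":15,"turn":0},{"hand":4.5,"x":1,"y":0,"z":17,"turn":0},{"hand":4.5,"x":1,"y":0,"z":17,"turn":0},{"hand":4.5,"x":1,"y":0,"z":17,"turn":0},{"hand":4.5,"x":1,"y":0,"z":17,"turn":0},{"hand":4.5,"x":1,"y":0,"z":17,"turn":0},{"hand":4.5,"x":1,"y":0,"z":17,"turn":0}]'

```text
clock: 23.2
eef_pos: [0.4525, -0.0142, 0.1933]
eef_rot: [-0.0, 0.994, 0.108, -0.001]
contact_force: [0.3, -0.4, 0.0]
grip_width: 0.045
gripper_force: 0.0
```

```bash
python3 - <<'E'
from h import *
a=grab('wrist');b=grab('side');q=telemetry.get_state();print(q['eef_pos'],q['contact_force'],q['joints'][5])
for f,n in((a,'w9'),(b,'s9')):save_f(f,n)
n=np.array([np.cos(.215),np.sin(.215),0]);l=np.array([-n[1],n[0],0]);C=np.array([.4425,-.0138,.022])
print('side pin',proj(b,[C+.04*n,C-.04*n,C+[0,0,.014],C-[0,0,.01]]).round(1).tolist())
g=cv2.cvtColor(b['frame'],cv2.COLOR_RGB2GRAY)
for v in range(192,216,3):print(v,g[v,366:408])
print('wrist pin',proj(a,[C+.04*n,C-.04*n,C+.04*n+[0,0,.01],C-.04*n+[0,0,.01],C+.014*l,C-.014*l]).round(1).tolist())
w=cv2.cvtColor(a['frame'],cv2.COLOR_RGB2GRAY);u,v=proj(a,[C+[0,0,.01]])[0].astype(int);print(u,v)
print(w[v,u-50:u+50:2]);print(w[v-90:v+110:2,u])
E
```

```text
[ 0.45294997 -0.01424345  0.19393938] [-0.59007613  0.05307856  0.48256512] 1.0974267329721763
side pin [[363.5, 207.1], [408.3, 207.1], [386.2, 200.1], [385.7, 212.0]]
192 [ 63  61  60  59  61  61 175 230 235 240 238 233 231 231 234 238 237 234
 232 232 233 233 234 232 229 226 228 229 227 227 229 233 234 233 230 231
 233 234 233 229 225 223]
195 [ 83  97 110 110 112  98  74  64  69  74  78  77  77  79  82  81  75  69
  64  60  59  61  60  59  59  59  58  55 141 196 229 235 230 229 230 232
 233 233 231 231 230 231]
198 [179 174 171 170 170 176 143  88  82  83  86  89  86  80  74  69  68  68
  67  62  61  60  62  64  64  66  66  66  65  63  82 181 176 154 151 154
 154 151 150 151 148 155]
201 [179 228 228 227 226 226 226 227 228 227 228 227 227 228 227 227 228 228
 228 227 225 225 226 226 226 226 227 226 226 226 225 224 225 226 225 225
 226 226 226 227 229 196]
204 [116 113 169 207 204 204 203 203 201 202 202 202 202 202 203 203 203 204
 204 204 204 204 204 205 204 204 205 205 206 206 206 206 206 205 205 206
 206 205 206 206 207 212]
207 [122 118 163 206 212 210 213 193 174 183 182 18
[... 502 characters left out ...]
, [311.8, 248.8], [311.9, 163.2], [311.8, 252.7], [296.1, 206.6], [327.6, 206.6]]
311 209
[ 79  79  79  80  80  98 133 141 139 141 141 141 142 141 142 143 141 118
 129 153 166 176 188 191 192 198 203 205 199 195 188 180 167 144 141 142
 142 144 145 147 148 146 145 145 138 108  85  86  88  85]
[103 104 102 101 103 104 104 103 103 104 103 103 104 105 109 106 105 111
 111 109 102 101 104 107 109 111 156 198 199 198 199 198 198 199 199 199
 197 198 198 198 197 198 197 197 199 198 198 198 198 199 198 198 198 198
 199 199 199 198 199 198 199 199 199 199 200 198 197 159 142 189 212 206
 202 199 131  65  61 102  94  80  81  95 179 223 233 193 128  60  60  59
  62  79  80  81  81  81  80  81  80  82]
```

The pin is seated: its top is at v≈200 in the side view and its near end at v≈253 in the wrist view, both as predicted. Before the sweep I'll check the lid's angle and the joint limits on the planned path.

```bash
python3 - <<'E'
from h import *
t=load_f('top');s=load_f('side')
n=np.array([np.cos(.215),np.sin(.215),0]);l=np.array([-n[1],n[0],0]);C=np.array([.4425,-.0138,0])
for ph in(1.8,1.9,2.0,2.1,2.2):
    T=C+n*(.058-.118*np.cos(ph))+[0,0,.046+.118*np.sin(ph)]
    print(ph,T.round(4),proj(t,[T+.022*l,T-.022*l]).round(1).tolist(),proj(s,[T+.022*l,T-.022*l]).round(1).tolist())
print('obs top',[(375+85/4,185+42/4),(375+182/4,185+30/4)])
b=load_f('s9');g=b['frame'].astype(int)
for v in range(134,172,3):print(v,g[v,305:350,1])
E
```

```text
1.8 [0.5254 0.0043 0.1609] [[401.7, 216.5], [426.6, 211.5]] [[338.1, 138.6], [338.2, 129.2]]
1.9 [0.5364 0.0067 0.1577] [[400.0, 210.3], [424.8, 205.5]] [[331.2, 140.5], [331.6, 131.0]]
2.0 [0.5471 0.0091 0.1533] [[398.3, 204.6], [423.0, 199.8]] [[324.6, 143.0], [325.2, 133.5]]
2.1 [0.5574 0.0113 0.1479] [[396.5, 199.3], [421.1, 194.5]] [[318.3, 146.1], [319.2, 136.5]]
2.2 [0.567  0.0134 0.1414] [[394.8, 194.5], [419.2, 189.8]] [[312.4, 149.8], [313.5, 140.1]]
obs top [(396.25, 195.5), (420.5, 192.5)]
134 [149 149 146 142 143 144 139 131 113 202 249 246 245 245 243 242 242 242
 241 239 239 240 240 239 236 232 228 225 225 228 228 217 209 217 221 223
 226 229 230 221 204 190 174 171 170]
137 [119 115 129 140 117 114 137 133 120 193 244 231 224 228 185 206 244 241
 239 237 232 229 227 225 224 224 224 228 228 226 228 220 202 189 184 185
 187 189 184 176 168 173 187 198 186]
140 [144 141 147 147 146 145 142 134 119 196 245 240 236 225 180 122 157 173
 189 234 229 228 227 217 205 200 195 192 181 173 166 163 166 168 164 163
 150 154 176 189 176 158 159 143 138]
143 [131 110 125 146 140 133 
[... 1150 characters left out ...]
3 123 122 117 114 120 126
  92  19  82 125 125 124 125 120 112 112 111 111 110 104 204 247 243 241
 241 242 240 238 234 231 232 234 233]
164 [122 116 116 125 126  93  21  46 100 125 119 120 114 148 216 238 235 235
 239 246 200  25  76 122 122 125 125 119 114 112 111 112 111 105 184 233
 228 228 229 229 229 229 230 232 234]
167 [119 123 126 120 103  54  43  96 120 148 210 236 232 228 226 226 227 228
 223 222 225 227 229 234 198 116 120 125 127 122 113 112 112 112 110 105
 188 238 235 232 231 232 233 233 234]
170 [119 122 151 221 247 243 240 239 238 233 226 223 228 229 225 225 228 231
 230 228 228 227 227 228 231 236 202 120 120 125 127 122 115 111 112 112
 112 104 202 246 241 239 238 237 238]
```

The lid stands at about 2.1 rad, with its tip at (0.557, 0.011, 0.148). I'll shut the fingers, go over the lid and come down behind it.

carry_out --newtons 40 --rows '[{"hand":0,"x":3.5,"y":0.8,"z":0,"turn":0},{"hand":0,"x":7.5,"y":1.8,"z":0,"turn":0},{"hand":0,"x":11.5,"y":2.7,"z":0,"turn":0},{"hand":0,"x":14.6,"y":3.4,"z":0,"turn":0},{"hand":0,"x":14.6,"y":3.4,"z":-3,"turn":0},{"hand":0,"x":14.6,"y":3.4,"z":-7,"turn":0},{"hand":0,"x":14.6,"y":3.4,"z":-11,"turn":0},{"hand":0,"x":14.6,"y":3.4,"z":-11,"turn":0},{"hand":0,"x":14.6,"y":3.4,"z":-11,"turn":0},{"hand":0,"x":14.6,"y":3.4,"z":-11,"turn":0}]'

```text
clock: 24.3
eef_pos: [0.6014, 0.0194, 0.0876]
eef_rot: [0.001, 0.994, 0.109, 0.002]
contact_force: [0.6, 0.5, 0.6]
grip_width: -0.0003
gripper_force: 0.0
```

carry_out --rows '[{"hand":0,"x":-0.8,"y":-0.17,"z":0,"turn":0},{"hand":0,"x":-1.6,"y":-0.35,"z":0,"turn":0},{"hand":0,"x":-2.4,"y":-0.52,"z":0,"turn":0},{"hand":0,"x":-3.2,"y":-0.7,"z":0,"turn":0},{"hand":0,"x":-4,"y":-0.87,"z":0,"turn":0},{"hand":0,"x":-4.8,"y":-1.05,"z":0,"turn":0},{"hand":0,"x":-5.6,"y":-1.22,"z":0,"turn":0},{"hand":0,"x":-6.4,"y":-1.4,"z":0,"turn":0},{"hand":0,"x":-7.2,"y":-1.57,"z":0,"turn":0},{"hand":0,"x":-8,"y":-1.74,"z":0,"turn":0}]'

```text
clock: 25.3
eef_pos: [0.5183, 0.0022, 0.0843]
eef_rot: [-0.0, 0.994, 0.109, -0.001]
contact_force: [1.3, 0.3, 1.2]
grip_width: 0.0001
gripper_force: 0.0
```

carry_out --rows '[{"hand":0,"x":-0.75,"y":-0.16,"z":0.2,"turn":0},{"hand":0,"x":-1.5,"y":-0.33,"z":0.4,"turn":0},{"hand":0,"x":-2.2,"y":-0.48,"z":0.3,"turn":0},{"hand":0,"x":-2.93,"y":-0.64,"z":0.15,"turn":0},{"hand":0,"x":-3.6,"y":-0.79,"z":-0.1,"turn":0},{"hand":0,"x":-4.3,"y":-0.94,"z":-0.35,"turn":0},{"hand":0,"x":-5.0,"y":-1.08,"z":-0.7,"turn":0},{"hand":0,"x":-5.57,"y":-1.21,"z":-1.1,"turn":0},{"hand":0,"x":-6.15,"y":-1.34,"z":-1.55,"turn":0},{"hand":0,"x":-6.7,"y":-1.46,"z":-2,"turn":0}]'

```text
clock: 26.3
eef_pos: [0.4525, -0.0126, 0.0646]
eef_rot: [0.0, 0.994, 0.108, 0.001]
contact_force: [3.5, 1.3, 0.9]
grip_width: -0.0001
gripper_force: 1.5
```

carry_out --rows '[{"hand":0,"x":-0.5,"y":-0.1,"z":-0.55,"turn":0},{"hand":0,"x":-0.98,"y":-0.21,"z":-1.15,"turn":0},{"hand":0,"x":-1.38,"y":-0.3,"z":-1.75,"turn":0},{"hand":0,"x":-1.73,"y":-0.38,"z":-2.4,"turn":0},{"hand":0,"x":-1.95,"y":-0.43,"z":-2.95,"turn":0},{"hand":0,"x":-2.15,"y":-0.47,"z":-3.5,"turn":0},{"hand":0,"x":-2.2,"y":-0.48,"z":-3.8,"turn":0},{"hand":0,"x":-2.3,"y":-0.5,"z":-4.1,"turn":0},{"hand":0,"x":-2.3,"y":-0.5,"z":-4.1,"turn":0},{"hand":0,"x":-2.3,"y":-0.5,"z":-4.1,"turn":0}]'

```text
clock: 27.3
eef_pos: [0.4307, -0.0174, 0.024]
eef_rot: [0.0, 0.994, 0.108, 0.002]
contact_force: [4.9, 0.5, 1.2]
grip_width: -0.0001
gripper_force: 2.4
```

```bash
python3 - <<'E'
from h import *
b=grab('side');o=load_f('s9');save_f(b,'s10');q=telemetry.get_state();print(q['eef_pos'],q['contact_force'])
n=np.array([np.cos(.215),np.sin(.215),0]);l=np.array([-n[1],n[0],0]);C=np.array([.4425,-.0138,0])
for ph in(0,.1,.2,.3,.4,.5,.7):
    F=lambda r,tt:C+n*(.058-r*np.cos(ph)+tt*np.sin(ph))+[0,0,.046+r*np.sin(ph)+tt*np.cos(ph)]+.022*l
    print(ph,proj(b,[F(.118,0),F(.07,.0),F(.03,0)]).round(1).tolist())
print('finger tip',proj(b,[q['eef_pos']+[0,0,.042]+.015*l-.011*n]).round(1))
d=np.abs(b['frame'].astype(int)-o['frame']).max(2)>25
for v in range(150,216,2):print(v,''.join('#' if x else '.' for x in d[v,340:440]))
E
```

```text
[ 0.43072822 -0.01746048  0.02405912] [6.65915983 0.1193816  1.49375006]
0 [[422.0, 200.8], [394.3, 200.8], [371.1, 200.8]]
0.1 [[422.1, 194.8], [394.2, 197.2], [371.1, 199.3]]
0.2 [[421.5, 188.7], [393.8, 193.6], [370.9, 197.8]]
0.3 [[420.3, 182.6], [393.0, 190.1], [370.5, 196.3]]
0.4 [[418.3, 176.7], [391.7, 186.7], [369.9, 194.8]]
0.5 [[415.7, 171.0], [390.1, 183.3], [369.2, 193.4]]
0.7 [[408.4, 160.3], [385.7, 177.2], [367.3, 190.8]]
finger tip [[400.9 188.4]]
150 ..............................................######################................................
152 ..............................................######################................................
154 ..............................................######################................................
156 ..............................................######################................................
158 ...............................................####################.................................
160 ................................................###################.................................
1
[... 2133 characters left out ...]
##############################################...######...............
204 ............................########################################..######...#....##..............
206 .............................#######################################..#######.......##..............
208 ........................#..##############################################...........##...#..........
210 ..................................................................................#####...........##
212 ..................................................................................#............#####
214 ...........................................................#..................................######
```

The lid's tip is at about (424,188) in the side view, so φ ≈ 0.17. The finger corner sits at the pad's hinge-side edge, which explains the sideways force. I'll relieve x slightly and press down in small steps.

carry_out --rows '[{"hand":0,"x":0.2,"y":0.05,"z":-0.1,"turn":0},{"hand":0,"x":0.25,"y":0.05,"z":-0.2,"turn":0},{"hand":0,"x":0.25,"y":0.05,"z":-0.3,"turn":0},{"hand":0,"x":0.25,"y":0.05,"z":-0.4,"turn":0},{"hand":0,"x":0.25,"y":0.05,"z":-0.5,"turn":0},{"hand":0,"x":0.25,"y":0.05,"z":-0.6,"turn":0},{"hand":0,"x":0.25,"y":0.05,"z":-0.7,"turn":0},{"hand":0,"x":0.25,"y":0.05,"z":-0.7,"turn":0},{"hand":0,"x":0.25,"y":0.05,"z":-0.7,"turn":0},{"hand":0,"x":0.25,"y":0.05,"z":-0.7,"turn":0}]'

```text
clock: 28.35
eef_pos: [0.4323, -0.0167, 0.0172]
eef_rot: [-0.0, 0.994, 0.108, 0.0]
contact_force: [0.3, 1.0, 6.0]
grip_width: -0.0002
gripper_force: 2.8
```

Force is now vertical at 6 N. I'll continue in finer steps.

carry_out --rows '[{"hand":0,"x":0,"y":0,"z":-0.06,"turn":0},{"hand":0,"x":0,"y":0,"z":-0.12,"turn":0},{"hand":0,"x":0,"y":0,"z":-0.18,"turn":0},{"hand":0,"x":0,"y":0,"z":-0.24,"turn":0},{"hand":0,"x":0,"y":0,"z":-0.3,"turn":0},{"hand":0,"x":0,"y":0,"z":-0.35,"turn":0},{"hand":0,"x":0,"y":0,"z":-0.4,"turn":0},{"hand":0,"x":0,"y":0,"z":-0.4,"turn":0},{"hand":0,"x":0,"y":0,"z":-0.4,"turn":0},{"hand":0,"x":0,"y":0,"z":-0.4,"turn":0}]'

```text
clock: 29.35
eef_pos: [0.4321, -0.0168, 0.0139]
eef_rot: [-0.0, 0.994, 0.109, -0.0]
contact_force: [-2.1, 1.0, 11.6]
grip_width: -0.0004
gripper_force: 8.4
```

carry_out --rows '[{"hand":0,"x":0,"y":0,"z":-0.05,"turn":0},{"hand":0,"x":0,"y":0,"z":-0.1,"turn":0},{"hand":0,"x":0,"y":0,"z":-0.15,"turn":0},{"hand":0,"x":0,"y":0,"z":-0.2,"turn":0},{"hand":0,"x":0,"y":0,"z":-0.2,"turn":0},{"hand":0,"x":0,"y":0,"z":-0.2,"turn":0},{"hand":0,"x":0,"y":0,"z":-0.2,"turn":0},{"hand":0,"x":0,"y":0,"z":-0.2,"turn":0},{"hand":0,"x":0,"y":0,"z":-0.2,"turn":0},{"hand":0,"x":0,"y":0,"z":-0.2,"turn":0}]'

```text
clock: 30.35
eef_pos: [0.4318, -0.0168, 0.0107]
eef_rot: [-0.0, 0.994, 0.108, -0.0]
contact_force: [-0.3, 0.0, -0.4]
grip_width: 0.0001
gripper_force: 0.0
```

```bash
python3 - <<'E'
from h import *
b=grab('side');o=load_f('s9');q=telemetry.get_state();print(q['eef_pos'],q['contact_force'])
d=np.abs(b['frame'].astype(int)-o['frame']).max(2)>25
for v in range(176,216,2):print(v,''.join('#' if x else '.' for x in d[v,370:440]))
g=cv2.cvtColor(b['frame'],cv2.COLOR_RGB2GRAY)
for u in(408,412,416,420):print(u,g[180:215,u])
E
```

```text
[ 0.43189219 -0.01682952  0.01071562] [-0.21004627  0.02802073 -0.52541259]
176 .................################.....................................
178 .................################.....................................
180 .................#############........................................
182 .................#############........................................
184 .................#############........................................
186 .................#############........................................
188 .................#############........................................
190 ................##############################..#..###................
192 ####.............################################..#####..............
194 #######################################################...............
196 ..####################################################................
198 ####################################################..................
200 ################..############...#####.##############.................
202 ######################################.######
[... 363 characters left out ...]
...................#............#####
214 ................................................................######
408 [233 228 233 226 226 234 234 237 240 255   3  16  22  18  18  18  21  20
  19  22  96 135 127 127 124 120 122 124 226 212 117 119 121 121 121]
412 [242 231 236 241 240 238 237 235 236 249  81 114  57  60  35  14  17  16
  18  20  95 135 125 128 124 113 112 112 149 144 137 130 115 117 115]
416 [243 237 237 239 241 237 239 244 240 245 251  96 118 120 118 116 113 254
 114 118 117 132 126 128 122 130 115 116 127 124 124 122 121 124 127]
420 [243 237 237 240 240 234 241 240 243 249 253 107 124 104 110 110 111 110
 110 109 107 113 115 111 116 124 122 121  83  38  40  42  43  46  51]
```

The force fell to zero, so the lid has snapped shut away from the finger. I'll retreat upwards and check.

carry_out --rows '[{"hand":0,"x":0,"y":0,"z":1,"turn":0},{"hand":0,"x":0,"y":0,"z":3,"turn":0},{"hand":0,"x":0,"y":0,"z":7,"turn":0},{"hand":0,"x":0,"y":0,"z":11,"turn":0},{"hand":0,"x":0,"y":0,"z":15,"turn":0},{"hand":0,"x":0,"y":4,"z":18,"turn":0},{"hand":0,"x":0,"y":8,"z":18,"turn":0},{"hand":0,"x":0,"y":8,"z":18,"turn":0},{"hand":0,"x":0,"y":8,"z":18,"turn":0},{"hand":0,"x":0,"y":8,"z":18,"turn":0}]'

```text
clock: 31.4
eef_pos: [0.4316, 0.0627, 0.1905]
eef_rot: [0.0, 0.994, 0.108, -0.0]
contact_force: [-0.7, 0.6, -0.3]
grip_width: -0.0002
gripper_force: 0.0
```

```bash
python3 - <<'E'
from h import *
b=grab('side');o=load_f('s9');q=telemetry.get_state();print(q['clock'],q['eef_pos'],q['contact_force'])
g=cv2.cvtColor(b['frame'],cv2.COLOR_RGB2GRAY)
for u in(366,376,386,394,400,408,412,416,420):print(u,g[180:215,u])
n=np.array([np.cos(.215),np.sin(.215),0]);l=np.array([-n[1],n[0],0]);C=np.array([.4425,-.0138,0])
for ph in(0,.05,.1):
    F=lambda r,tt:C+n*(.058-r*np.cos(ph)+tt*np.sin(ph))+[0,0,.046+r*np.sin(ph)+tt*np.cos(ph)]+.022*l
    print(ph,proj(b,[F(.11,0.004),F(.11,-.004),F(.07,.004),F(.07,-.004),F(.03,.004),F(.03,-.004)]).round(1).tolist())
E
```

```text
31.45 [0.43164331 0.06246818 0.19039003] [ 0.00570285  0.3995714  -0.01972599]
366 [225 226 229 226 226 236 232 224 230 234 232 234 232 230 232 233 232 230
 232 234 234 223 134 118 123 116 127 119 131 228 130 116 118 119 118]
376 [234 233 231 227 224 233 228 225 223 192 237 234 232 230 231 232 231 230
 232 234 234 217 128 120 123 116 127 135 134 126 122 119 115 114 112]
386 [240 234 230 237 231 236 236 235 234 234 238 231 230 230 230 230 229 229
 232 234 234 213 120 121 121 116 125 135 135 125 122 119 115 114 113]
394 [229 222 220 227 234 230 227 219 222 223 229 232 231 230 230 230 229 230
 232 234 234 209 116 122 122 119 125 135 134 126 120 119 115 114 111]
400 [229 231 233 229 226 223 227 223 237 246  13  27  31  31  34  53  76  73
 109 147 211 210 115 122 121 119 124 116 122 222 145 149 145 144 143]
408 [229 224 229 222 222 231 230 234 236 254  21  30  34  31  30  32  36  35
  31  24 154 211 116 122 120 115 117 120 221 206 113 116 117 117 117]
412 [239 227 232 239 238 234 233 231 231 240 142 238 108  54  39  31  30  32
  28  23 199 206 115 122 120 108 106 140 223 135 132 127 112 114 109]
416 [240 234 233 236 238 234 236 241 237 240 242 142 198 225 236 240 231 232
 233 233 237 198 114 122 119 125 130 116 210 116 119 118 117 120 122]
420 [241 233 234 238 237 230 238 237 239 242 246 180 178 168 204 216 227 233
 237 236 240 255 186 124 111 120 118 119  81  37  38  42  40  44  50]
0 [[417.5, 198.8], [417.2, 202.9], [394.4, 198.8], [394.2, 202.9], [371.2, 198.8], [371.1, 202.9]]
0.05 [[417.5, 195.9], [417.4, 200.1], [394.3, 197.0], [394.3, 201.1], [371.1, 198.0], [371.2, 202.1]]
0.1 [[417.4, 193.1], [417.5, 197.2], [394.1, 195.2], [394.4, 199.3], [370.9, 197.3], [371.3, 201.4]]
```

The lid's edge runs level at v≈201.5 from u=366 to 416, so it is shut and holding. The arm is clear of everything, so I'll hand in.

```bash
python3 -c "
from h import *
print(env.sign_off())"
```

```text
the job is handed in; nothing more can be done
None
```

I handed the job in at about 31 s: the pin is in the cradle flat side down, with the lid level and holding shut by itself. No verdict came back, and I did not measure the catch angle or re-check the pin once the lid was closed.

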